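# Demould cast resin blocks with tongs and close them away

### The arm

A 6-joint arm with a two-finger parallel gripper is mounted at the origin on the work surface. World frame = base frame: x ahead of the robot, y to its left, z up, the work surface at z = 0. Lengths are in mm, angles in rad, forces in N, time in s.
With the tool pointing down it reaches from about 275 to 850 mm from the base axis. Payload 5.2 kg.
Tool frame: the origin (TCP) lies at the very end of the fingers, on their centre line; the grasp point (between the pads) lies 19 mm behind it; z points along the fingers, x is the direction in which the jaws open and shut, and the axes are right-handed (so a half turn about z gives the same grasp; the last joint's range is limited). The gripper opens to 85 mm and grips with 20 to 120 N. Pads are 22 mm wide; open, the fingers measure 114 mm over their backs; the gripper's body (76 mm by 85 mm) begins 54 mm behind the grasp point. The pads swing forward as they close: fully open they stand 13 mm farther back than shut.
Start: joints at [0.962, 0.259, 1.535, -0, 1.348, -0.203], TCP at [217.094, 505.347, 231.31] pointing down, gripper open.
Joint ranges: [-3.14, 3.14], [-0.91, 2.08], [0.19, 2.58], [-1.22, 4.36], [0.22, 2.71], [-3.12, 3.12]. Speed limits (rad/s): [2.57, 2.57, 3.14, 3.14, 3.14, 3.14].

### API

Orientations are given as a unit quaternion [w, x, y, z].
In Python, from cell import monitor, viewer, workorder gives the robot as it stands.
- The arm moves only by the tool arm_command, never from a script. Its argument "moves" is a list that holds one entry, the list of rows, each a list of 7 numbers: the turn, a rotation vector about the world's x, y, z in degrees, then the shift along the world's x, y, z in m, then the closure in counts, from 0 (fully open) to 255 (shut). In form: [[[ax, ay, az, dx, dy, dz, hand], ...]]. A call has 1 to 8 rows; each row is the pose to reach, as a shift and turn from the pose commanded when the call began; what a row does not reach only later rows make up. A row lasts 1/12 s, in which the tool goes at most 41.7 mm and 7.16 degrees, less where a joint would pass 70% of its speed; a pose out of reach is approached as far as the arm can. A call with a gripper value outside its range is refused whole. The fingers move at their own pace and stop on an object; the grip force is fixed at half the most. Time passes only in rows, so rows that repeat a pose let the fingers close. It gives the time, the measured TCP pose, the force and the opening at its end, in the units of the state.
- monitor.sense(): the state, without advancing time (a new reading comes with each control period).
- viewer.grab_frame(name): name is "side" or "top"; returns a dict with "frame" (420x560x3 uint8, red, green, blue), "K" (3x3 intrinsics, pixels), "extrinsics" (4x4, takes a point from world to camera coordinates). Camera axes: x right, y down, z forward; pixel columns grow to the right and rows downward; lengths in mm; the calibration is good to about 2 mm. A picture is of the moment at which its call begins. There is no depth.
- workorder.hand_in(): hands the job in, once; it reports no verdict.
The state is a dict: "time_s": time; "q": joint angles; "qvel": joint speeds; "joint_efforts": joint torques, N m; "tcp_pos": TCP position; "tcp_rot": TCP orientation; "contact_force": force on the tool from outside, world axes, zero at the start; "ft_torque": the same for the moment, N m; "grip_width": opening from 0.0 (shut) to 1.0 (fully open).
Only numpy, scipy, OpenCV 4.12 (cv2) and the standard library are available. Lean on these libraries where they do the work, as an engineer would, in place of code of your own. Each camera call takes 0.05 s, during which the arm holds its last target. There are 200 camera calls.

### The job

Using the tongs from their stand, and never touching the blocks with the gripper itself, lift every cast resin block out of the mould and stand it upright in the middle of a compartment of the storage box, one block to a compartment. When all are in, put the lid squarely on the box, seated all round, and leave the tongs standing in their stand again; do not disturb the other things on the bench.

Things in the scene. Friction and masses are not known exactly. Their poses are not given: they have to be found in the camera images.
- mould: Blue-grey silicone mould, a loose slab 104 (x) x 150 (y) x 20 thick, 0.45 kg; origin at the centre of its underside. Six open square cavities 20 x 20, 12 deep (floor 8 above the underside), centres at x = -23, +23 and y = -46, 0, +46 in its frame; some hold a cast block upright. Moving the mould does no harm.
- box: Fixed open white storage box, 84 (x) x 130 (y) x 34 tall, walls 4; origin at the centre of its underside. Floor 5 thick; dividers 4 thick, whose tops are 22 above the underside, make six compartments (two along x, three along y), each 36 (x) x 38 (y). The space inside the outer walls is 76 x 122.
- lid: Loose lid of the storage box, lying right way up, 0.12 kg: white plate 86 (x) x 132 (y) x 5, below it a locating lip 70 x 116 x 4 (3 mm play in the box on each side). Origin at the centre of the lip's underside; plate 4 to 9 above it. Seated, the plate lies on the box's rim, lid origin 30 above box origin, long sides together.
- lid_knob (a point): Middle of the lid's round grey knob, which is upright, of diameter 22 and 26 tall: from 9 to 35 above the lid's origin, this point 22 above it.
- stand: Fixed grey stand for the tongs: foot 66 (x) x 90 (y) x 6 and an upright well, open at the top, inside 18 (x) x 42 (y), floor 6 and top edge 56 above the underside. Origin at the centre of the underside.
- tongs: Spring tongs with parallel jaws, 122 long, 80 g, standing tips down in the stand's well. Origin midway between the open tips, at their ends; z up along the tongs, jaws close along y. Two steel blades 10 (x) x 3 thick, from 0 to 60 above the tips, 28 apart inside when open; above them flat steel handles 14 (x) x 8 thick, from 58 to 122.
- tongs_grip (a point): Where to take the tongs from above: midway between the open handles, 90 above the tips. The handles are 44 wide (y) over their outsides when open. Blades move with the handles, always parallel: blade gap = width over handles less 16, from 28 down to 12. A spring opens them (6 N open, 11 N shut): a light squeeze carries them open, a fuller one grips.
- block0: Cast resin block, a honey-coloured square prism 16 x 16 x 24 tall, 15 g; origin at the centre of its underside, z up along its 24 mm length. If present, it starts in the near right cavity (as seen from the robot at mould yaw 0) of the mould (12 of its 24 mm stand above the mould's top face).
- block1: Cast resin block, a honey-coloured square prism 16 x 16 x 24 tall, 15 g; origin at the centre of its underside, z up along its 24 mm length. If present, it starts in the near middle cavity (as seen from the robot at mould yaw 0) of the mould (12 of its 24 mm stand above the mould's top face).
- block2: Cast resin block, a honey-coloured square prism 16 x 16 x 24 tall, 15 g; origin at the centre of its underside, z up along its 24 mm length. If present, it starts in the near left cavity (as seen from the robot at mould yaw 0) of the mould (12 of its 24 mm stand above the mould's top face).
- block3: Cast resin block, a honey-coloured square prism 16 x 16 x 24 tall, 15 g; origin at the centre of its underside, z up along its 24 mm length. If present, it starts in the far right cavity (as seen from the robot at mould yaw 0) of the mould (12 of its 24 mm stand above the mould's top face).
- block4: Cast resin block, a honey-coloured square prism 16 x 16 x 24 tall, 15 g; origin at the centre of its underside, z up along its 24 mm length. If present, it starts in the far middle cavity (as seen from the robot at mould yaw 0) of the mould (12 of its 24 mm stand above the mould's top face).
- block5: Cast resin block, a honey-coloured square prism 16 x 16 x 24 tall, 15 g; origin at the centre of its underside, z up along its 24 mm length. If present, it starts in the far left cavity (as seen from the robot at mould yaw 0) of the mould (12 of its 24 mm stand above the mould's top face).
- cell0 (a point): Centre of the floor of the near right compartment of the storage box (at box yaw 0, seen from the robot).
- cell1 (a point): Centre of the floor of the near middle compartment of the storage box (at box yaw 0, seen from the robot).
- cell2 (a point): Centre of the floor of the near left compartment of the storage box (at box yaw 0, seen from the robot).
- cell3 (a point): Centre of the floor of the far right compartment of the storage box (at box yaw 0, seen from the robot).
- cell4 (a point): Centre of the floor of the far middle compartment of the storage box (at box yaw 0, seen from the robot).
- cell5 (a point): Centre of the floor of the far left compartment of the storage box (at box yaw 0, seen from the robot).
- jar: Bystander: amber jar with white cap, diameter 48, 75 tall, loose; origin under its centre.
- dish: Bystander: shallow white dish, diameter 84, 16 tall, loose; origin under its centre.
- tipbox: Bystander: closed pipette-tip box 87 x 117 x 57 tall, loose; origin under its centre.
- marker: Bystander: marker pen lying on the bench, 125 long, 14 thick, loose; origin under the middle of its white barrel.
- beaker: Bystander: small glass beaker, diameter 64, 75 tall, loose; origin under its centre.
Things that resemble listed ones, but are neither listed nor needed, are in the scene too. Of the things shaped like the tongs, the bare steel one is meant. Leave any green look-alike of the box alone.

How it is judged:
By the outcome, as a careful person would: the job done as asked, in the order asked, and still so for the second after the job is handed in, with the robot touching nothing.
Of block0, block1, block2, block3, block4, block5 only 4 to 6 are there at a start; the rules pass over those that are not, and their reading is None.
At some moment in a run one of lid, mould may be knocked a few centimetres aside while the robot is not near it.
It also fails if it takes over 210 s, if anything falls off the work surface, if the arm or the gripper's body presses on something with over 40 N, if the wrist force passes 120 N, or if a joint passes its speed limit or range.

## Working session

There is one attempt and no reset: what is moved stays moved. The work goes in short steps, Python scripts to look and compute and a tool call to move; the robot and the scene stay as the last step left them, time stands still between calls to the robot, and variables do not carry over. Pictures are saved under pics/ and viewed, about 12 in all and at most 16, crops included, and the job is handed in when it is done.

Besides the shell and the picture viewer there is one more tool, called after "Request:" by a JSON object that holds its "method" and its "body". arm_command: Moves the arm, as the interface text tells. Its arguments: {"type":"object","properties":{"moves":{"type":"array"}},"required":["moves"]}

```bash
ls; mkdir -p pics; cat > h.py <<'E'
import numpy as np, cv2
from cell import monitor, viewer, workorder
def grab(n):
    d=viewer.grab_frame(n); return d["frame"],np.array(d["K"],float),np.array(d["extrinsics"],float)
def proj(P,K,E):
    P=np.atleast_2d(P); c=P@E[:3,:3].T+E[:3,3]; u=c@K.T; return u[:,:2]/u[:,2:]
def unproj(px,z,K,E):
    px=np.atleast_2d(px).astype(float); r=np.c_[px,np.ones(len(px))]@np.linalg.inv(K).T@E[:3,:3]
    o=-E[:3,:3].T@E[:3,3]; return o+r*((z-o[2])/r[:,2:])
def save(name,img,s=1):
    if s!=1: img=cv2.resize(img,None,fx=s,fy=s,interpolation=cv2.INTER_CUBIC)
    cv2.imwrite("pics/"+name,img[:,:,::-1])
E
python3 - <<'E'
from h import *
for n in("top","side"):
    f,K,E=grab(n); save(n+"0.png",f,1.42); print(n,K.round(1).tolist(),E.round(3).tolist())
    np.savez(n+"0.npz",f=f,K=K,E=E)
s=monitor.sense(); print(s)
E
```

```text
pics
top [[480.0, 0.0, 272.1], [0.0, 480.0, 211.2], [0.0, 0.0, 1.0]] [[0.041, -0.999, -0.004, -34.382], [-0.976, -0.039, -0.214, 551.54], [0.214, 0.012, -0.977, 1380.868], [0.0, 0.0, 0.0, 1.0]]
side [[430.3, 0.0, 276.0], [0.0, 430.3, 201.4], [0.0, 0.0, 1.0]] [[0.83, -0.558, 0.004, -445.305], [-0.304, -0.458, -0.835, 230.432], [0.468, 0.692, -0.55, 852.511], [0.0, 0.0, 0.0, 1.0]]
{'time_s': 0.1, 'q': array([ 9.62181253e-01,  2.59281811e-01,  1.53596534e+00, -1.75690352e-05,
        1.34802009e+00, -2.02763615e-01]), 'qvel': array([ 0.00113964,  0.00023318, -0.00212007, -0.00070028,  0.00068539,
       -0.00075951]), 'joint_efforts': array([ 3.25648703e-03, -4.46964383e+01, -2.91247219e+01, -1.28978186e-04,
        6.33017175e-03,  1.44593901e-05]), 'tcp_pos': array([216.82787791, 504.9366644 , 230.55487499]), 'tcp_rot': array([ 3.18298434e-04,  8.35103777e-01,  5.50091792e-01, -7.74480036e-04]), 'contact_force': array([-0.53910514,  0.55493996, -0.05185444]), 'ft_torque': array([0.00362721, 0.01422855, 0.07719224]), 'grip_width': 1.0016357256625688}
```

View pics/top0.png

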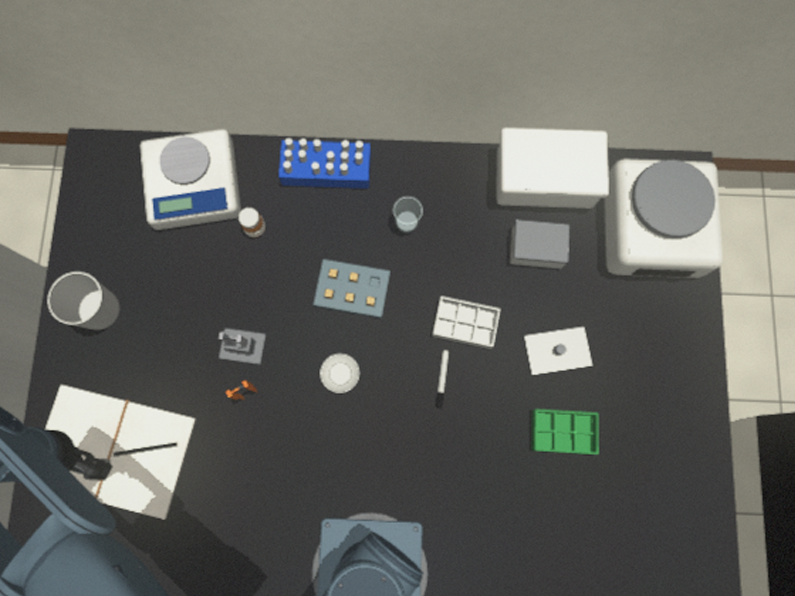

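View pics/side0.png

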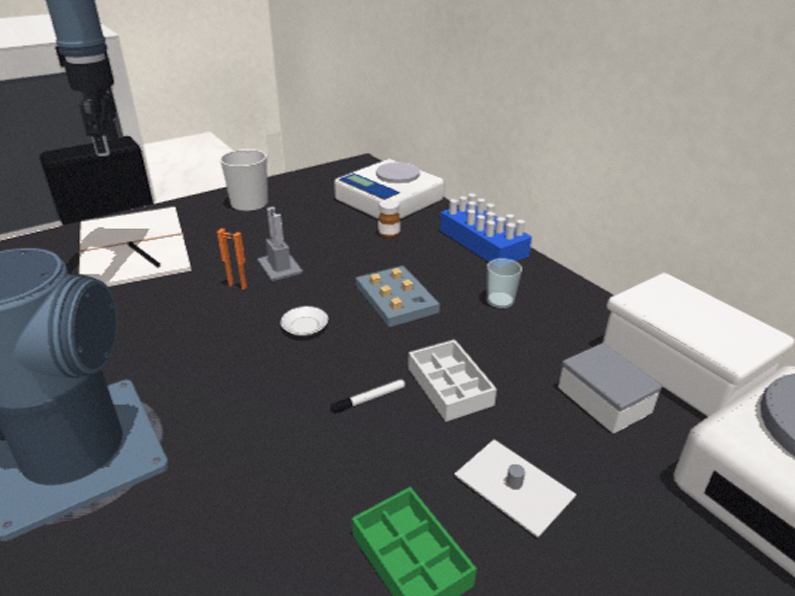

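The top view shows 5 blocks in the mould around (350,288), with the far right cavity at (375,281) empty. The white box is at (467,321), the lid with its knob at (559,350), and a green look-alike box at (566,432). There are two tong-like things: grey steel in the stand at (237,342) and orange at (240,390). The steel one fits the description, so I'll confirm it in a crop.

```bash
python3 - <<'E'
from h import *
T=np.load("top0.npz");S=np.load("side0.npz")
def crop(f,cx,cy,w=56,s=4.7):
    cx,cy=int(cx/1.42),int(cy/1.42); return cv2.resize(f[cy-w//2:cy+w//2,cx-w//2:cx+w//2],(266,266),interpolation=cv2.INTER_CUBIC)
a=[crop(T['f'],240,345),crop(T['f'],350,288),crop(T['f'],467,321)]
b=[crop(S['f'],278,245,60),crop(S['f'],398,295,62),crop(T['f'],559,350)]
save("m1.png",np.vstack([np.hstack(a),np.hstack(b)]))
def fit(name,hulls,seeds,x0,thr=75):
    # hulls: list of 3D corner sets (object frame), union silhouette
    tgt=[]
    for D,(cx,cy,r) in zip((T,S),seeds):
        f=D['f']; m=(cv2.GaussianBlur(f,(3,3),0).max(2)>thr).astype(np.uint8)
        w=np.zeros_like(m); cv2.circle(w,(int(cx/1.42),int(cy/1.42)),r,1,-1); m=m*w
        n,l,st,c=cv2.connectedComponentsWithStats(m); k=1+np.argmax(st[1:,4]); m=(l==k).astype(np.uint8)
        cs,_=cv2.findContours(m,0,2); m=cv2.drawContours(m*0,cs,-1,1,-1); tgt.append(m)
    def cost(p,full=False):
        c,s=np.cos(p[2]),np.sin(p[2]); R=np.array([[c,-s,0],[s,c,0],[0,0,1]]); o=[]
        for D,m in zip((T,S),tgt):
            q=cv2.resize(m,None,fx=4,fy=4,interpolation=0)
            r=np.zeros_like(q)
            for h in hulls:
                u=proj(h@R.T+[p[0],p[1],0],D['K'],D['E']); u=cv2.convexHull((((u+.5)*4-.5)*16).astype(np.float32)).round().astype(np.int32)
                cv2.fillConvexPoly(r,u,1,shift=4)
            o.append(1-(q&r).sum()/(q|r).sum())
        return o if full else sum(o)
    from scipy.optimize import minimize
    best=None
    for a in (-.3,-.1,.1,.3):
        x=np.array([x0[0],x0[1],a]); sim=np.array([x,x+[8,0,0],x+[0,8,0],x+[0,0,.1]])
        r=minimize(cost,x,method="Nelder-Mead",options=dict(initial_simplex=sim,xatol=.05,fatol=1e-4))
        if best is None or r.fun<best.fun: best=r
    print(name,best.x[:2].round(1),best.x[2].round(4),np.degrees(best.x[2]).round(2),np.round(cost(best.x,True),3))
def bx(x,y,z0,z1,o=(0,0)): return np.array([[o[0]+i*x/2,o[1]+j*y/2,k] for i in(-1,1) for j in(-1,1) for k in(z0,z1)])
t=np.linspace(0,6.28,24); cyl=lambda r,z0,z1:np.array([[r*np.cos(a),r*np.sin(a),z] for a in t for z in(z0,z1)])
U=lambda x,y,z=0:unproj([[x/1.42,y/1.42]],z,T['K'],T['E'])[0,:2]
blk=[bx(16,16,8,32,(x,y)) for x,y in((-23,-46),(-23,0),(-23,46),(23,0),(23,46))]
fit("mould",[bx(104,150,0,20)]+blk,[(350,288,40),(398,295,42)],U(352,288),70)
fit("box",[bx(84,130,0,34)],[(467,321,30),(451,378,36)],U(467,321),75)
fit("lid",[bx(86,132,4,9),cyl(11,9,35)],[(559,350,36),(515,487,48)],U(559,350),75)
fit("stand",[bx(66,90,0,6),bx(24,48,0,56),bx(14,44,56,122+6)],[(240,345,24),(278,245,32)],U(242,347),60)
E
```

```text
mould [588.9  63.6] -0.1367 -7.83 [0.076 0.038]
box [ 520.7 -186.6] -0.159 -9.11 [0.113 0.051]
lid [ 469.5 -386.5] 0.1919 10.99 [0.128 0.034]
stand [452.1 292.3] 0.0291 1.67 [0.454 0.184]
```

View pics/m1.png

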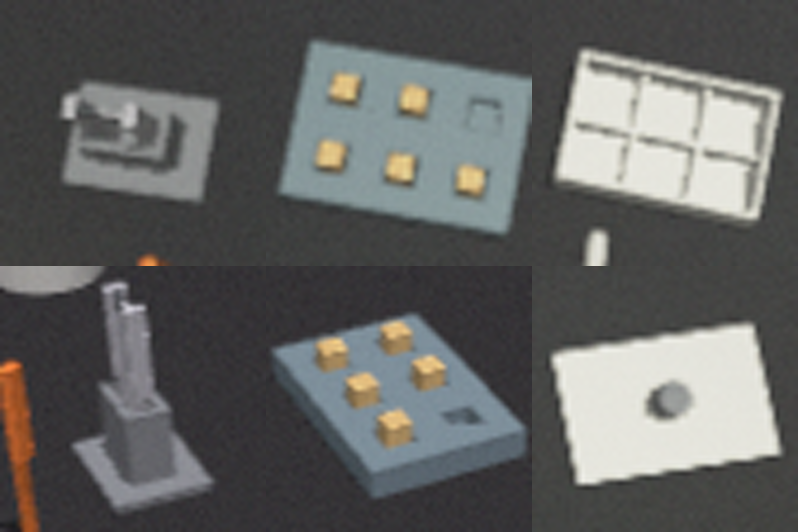

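The crop confirms that the bare steel tongs are in the stand (tile 1, handle tops near (70,106) and (130,117)). The orange pair is the decoy. I'll refine the stand and tongs next.

```bash
python3 - <<'E'
from h import *
from scipy.optimize import minimize
T=np.load("top0.npz");S=np.load("side0.npz")
def bx(x,y,z0,z1,o=(0,0)): return np.array([[o[0]+i*x/2,o[1]+j*y/2,k] for i in(-1,1) for j in(-1,1) for k in(z0,z1)])
# tongs tops
t=np.array([[70,106],[130,117]])/4.75+[169-28,242-28]; s=np.array([[115,22],[135,44]])/4.43+[195-30,172-30]
tp=unproj(t,128,T['K'],T['E']); sp=unproj(s,128,S['K'],S['E'])
print("tops top",tp.round(1).tolist(),"mid",tp.mean(0).round(1)," side",sp.round(1).tolist(),"mid",sp.mean(0).round(1))
hulls=[bx(66,90,0,6),bx(24,48,0,56),bx(14,8,64,128,(0,18)),bx(14,8,64,128,(0,-18))]
tg=[]
for D,(cx,cy,r) in zip((T,S),((241,345,30),(278,245,36))):
    f=D['f']; b=cv2.GaussianBlur(f,(3,3),0).astype(int); m=((b.max(2)>80)&(b.max(2)-b.min(2)<60)).astype(np.uint8)
    w=m*0; cv2.circle(w,(int(cx/1.42),int(cy/1.42)),r,1,-1); n,l,st,c=cv2.connectedComponentsWithStats(m*w)
    k=1+np.argmax(st[1:,4]); m=(l==k).astype(np.uint8); cs,_=cv2.findContours(m,0,2); tg.append(cv2.drawContours(m*0,cs,-1,1,-1)); print(st[k])
def cost(p,full=False):
    c,s=np.cos(p[2]),np.sin(p[2]); R=np.array([[c,-s,0],[s,c,0],[0,0,1]]); o=[]; im=[]
    for D,m in zip((T,S),tg):
        q=cv2.resize(m,None,fx=4,fy=4,interpolation=0); r=q*0
        for h in hulls:
            u=proj(h@R.T+[p[0],p[1],0],D['K'],D['E']); u=cv2.convexHull((((u+.5)*4-.5)*16).astype(np.float32)).round().astype(np.int32); cv2.fillConvexPoly(r,u,1,shift=4)
        o.append(1-(q&r).sum()/(q|r).sum()); im.append(np.dstack([q*255,r*255,q*0]))
    return (o,im) if full else sum(o)
best=None
for a in(-.25,-.1,.1):
    x=np.array([445,290,a]); r=minimize(cost,x,method="Nelder-Mead",options=dict(initial_simplex=[x,x+[8,0,0],x+[0,8,0],x+[0,0,.1]],xatol=.05,fatol=1e-4))
    if best is None or r.fun<best.fun: best=r
o,im=cost(best.x,True); print(best.x,np.degrees(best.x[2]),o)
(cx,cy),(sx,sy)=(169*4,242*4),(195*4,172*4)
save("st.png",np.hstack([im[0][cy-130:cy+130,cx-130:cx+130],im[1][sy-150:sy+110,sx-130:sx+130]]),1.5)
E
```

```text
tops top [[451.8, 312.5, 128.0], [446.6, 276.2, 128.0]] mid [449.2 294.3 128. ]  side [[452.3, 301.5, 128.0], [449.7, 266.5, 128.0]] mid [451. 284. 128.]
[153 231  35  26 692]
[181 145  32  52 767]
[ 4.53118817e+02  2.96012195e+02 -9.94184533e-02] -5.696257782291396 [np.float64(0.09395164759528518), np.float64(0.07378423700391279)]
```

View pics/st.png

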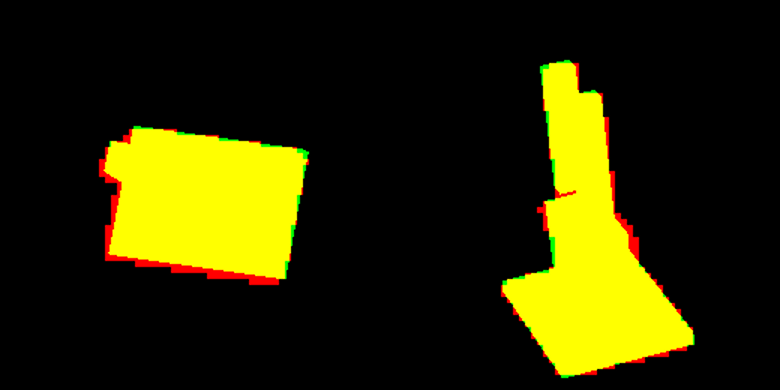

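The stand fits at (453, 296) with yaw -5.7°, and the tongs agree. Moving above the tongs now.

Request:
{"method": "arm_command", "body": {"moves": [[[0,0,17.6,0.236,-0.2093,0,0],[0,0,17.6,0.236,-0.2093,0,0],[0,0,17.6,0.236,-0.2093,0,0],[0,0,17.6,0.236,-0.2093,0,0],[0,0,17.6,0.236,-0.2093,0,0],[0,0,17.6,0.236,-0.2093,0,0],[0,0,17.6,0.236,-0.2093,0,0],[0,0,17.6,0.236,-0.2093,0,0]]]}}

```text
time_s: 0.77
tcp_pos: [455.0, 293.5, 230.9]
tcp_rot: [0.0, 0.742, 0.671, -0.0]
contact_force: [-0.1, 1.4, 0.6]
grip_width: 0.999
```

Request:
{"method": "arm_command", "body": {"moves": [[[0,0,0,0,0,-0.04,40],[0,0,0,0,0,-0.06,40],[0,0,0,0,0,-0.06,40],[0,0,0,0,0,-0.06,40]]]}}

```text
time_s: 1.1
tcp_pos: [452.2, 295.5, 170.3]
tcp_rot: [-0.001, 0.741, 0.671, -0.002]
contact_force: [0.2, 0.5, 0.6]
grip_width: 0.841
```

```bash
python3 - <<'E'
from h import *
s=monitor.sense(); print(s['time_s'],s['tcp_pos'],s['tcp_rot'],s['grip_width'])
f,K,E=grab("top"); g,K2,E2=grab("side")
p=proj(s['tcp_pos'],K,E)[0]; q=proj(s['tcp_pos'],K2,E2)[0]; print(p,q)
a=f[210:270,140:200].copy(); b=g[105:205,150:240].copy()
a=cv2.resize(a,(400,400),interpolation=cv2.INTER_CUBIC); b=cv2.resize(b,(360,400),interpolation=cv2.INTER_CUBIC)
cv2.circle(a,tuple(int(v) for v in (p-[140,210]+.5)*400/60),3,(255,0,0),-1); cv2.circle(b,tuple(int(v) for v in (q-[150,105]+.5)*4),3,(255,0,0),-1)
save("a1.png",np.hstack([a,b]))
E
```

```text
1.1 [452.2387644  295.54236792 170.27174682] [-6.62267684e-04  7.41246866e-01  6.71230103e-01 -1.67169064e-03] 0.8412266530328545
[158.20085965 233.88955765] [190.23456107 133.76292057]
```

View pics/a1.png

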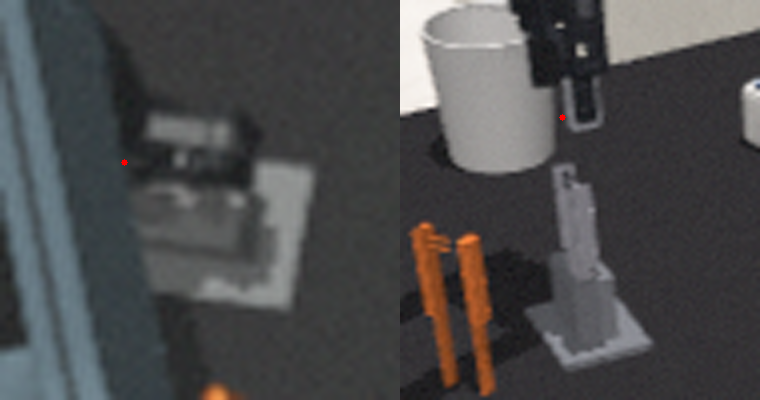

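The image shows the gripper straight above the steel tongs: in the side crop the finger midpoint column is about 565–571 and the tongs tops are at about 573. The alignment is within about 2 mm, so I'll descend and take a light grip.

Request:
{"method": "arm_command", "body": {"moves": [[[0,0,0,0,0,-0.025,40],[0,0,0,0,0,-0.05,40],[0,0,0,0,0,-0.07,40],[0,0,0,0,0,-0.085,40],[0,0,0,0,0,-0.096,40],[0,0,0,0,0,-0.096,80],[0,0,0,0,0,-0.096,110],[0,0,0,0,0,-0.096,132]]]}}

```text
time_s: 1.87
tcp_pos: [454.2, 296.8, 76.9]
tcp_rot: [0.0, 0.741, 0.672, 0.001]
contact_force: [0.2, 1.1, -0.6]
grip_width: 0.488
```

Request:
{"method": "arm_command", "body": {"moves": [[[0,0,0,0,0,0,132],[0,0,0,0,0,0,132],[0,0,0,0,0,0,132],[0,0,0,0,0,0,132]]]}}

```text
time_s: 2.2
tcp_pos: [454.2, 296.6, 76.8]
tcp_rot: [0.0, 0.741, 0.671, 0.002]
contact_force: [0.4, 0.0, 6.8]
grip_width: 0.486
```

Request:
{"method": "arm_command", "body": {"moves": [[[0,0,0,0,0,0.01,132],[0,0,0,0,0,0.025,132],[0,0,0,0,0,0.045,132],[0,0,0,0,0,0.065,132],[0,0,0,0,0,0.08,132],[0,0,0,0,0,0.09,132],[0,0,0,0,0,0.09,132],[0,0,0,0,0,0.09,132]]]}}

```text
time_s: 2.87
tcp_pos: [453.1, 296.0, 165.6]
tcp_rot: [0.0, 0.741, 0.671, 0.0]
contact_force: [-0.4, -0.2, -0.6]
grip_width: 0.486
```

Request:
{"method": "arm_command", "body": {"moves": [[[0,0,-2.1,0.04,-0.0615,0,132],[0,0,-2.1,0.08,-0.123,0,132],[0,0,-2.1,0.1193,-0.1837,0,132],[0,0,-2.1,0.1193,-0.1837,0,132],[0,0,-2.1,0.1193,-0.1837,0,132],[0,0,-2.1,0.1193,-0.1837,0,132],[0,0,-2.1,0.1193,-0.1837,-0.025,132],[0,0,-2.1,0.1193,-0.1837,-0.045,132]]]}}

```text
time_s: 3.53
tcp_pos: [572.7, 110.9, 118.7]
tcp_rot: [-0.0, 0.754, 0.657, -0.0]
contact_force: [-0.3, 0.6, -1.8]
grip_width: 0.484
```

Request:
{"method": "arm_command", "body": {"moves": [[[0,0,0,0,0,0,132],[0,0,0,0,0,0,132]]]}}

```text
time_s: 3.7
tcp_pos: [570.5, 112.4, 118.2]
tcp_rot: [-0.002, 0.753, 0.658, -0.002]
contact_force: [-0.3, -0.3, 0.5]
grip_width: 0.482
```

```bash
python3 - <<'E'
from h import *
s=monitor.sense(); print(s['time_s'],s['tcp_pos'],s['tcp_rot'],s['grip_width'])
f,K,E=grab("top"); g,K2,E2=grab("side"); np.savez("a2.npz",f=f,g=g)
P=s['tcp_pos']; tip=P-[0,0,71]; w,x,y,z=s['tcp_rot']; th=2*np.arctan2(y,x); d=np.array([np.cos(th),np.sin(th),0]); print("jaw deg",np.degrees(th))
pts=[P,tip+d*14,tip-d*14,tip+[0,0,60]+d*22,tip+[0,0,60]-d*22,[572.4,112.3,32],[588.9,63.6,20]]
def mk(im,K,E,x0,y0,w,h,S):
    c=cv2.resize(im[y0:y0+h,x0:x0+w],None,fx=S,fy=S,interpolation=cv2.INTER_CUBIC)
    for i,p in enumerate(proj(pts,K,E)):
        u=(p-[x0,y0]+.5)*S; cv2.circle(c,(int(u[0]),int(u[1])),2,[(255,0,0),(0,255,0),(0,255,255),(255,0,255),(255,255,0),(255,255,255),(0,0,255)][i],-1)
    return c
save("a2.png",np.hstack([mk(f,K,E,205,170,76,80,5),mk(g,K2,E2,238,145,76,80,5)]))
E
```

```text
3.7 [570.52386445 112.41326189 118.21670055] [-0.00180628  0.753304    0.65766682 -0.00204077] 0.4821219486077943
jaw deg 82.24471827072126
```

View pics/a2.png

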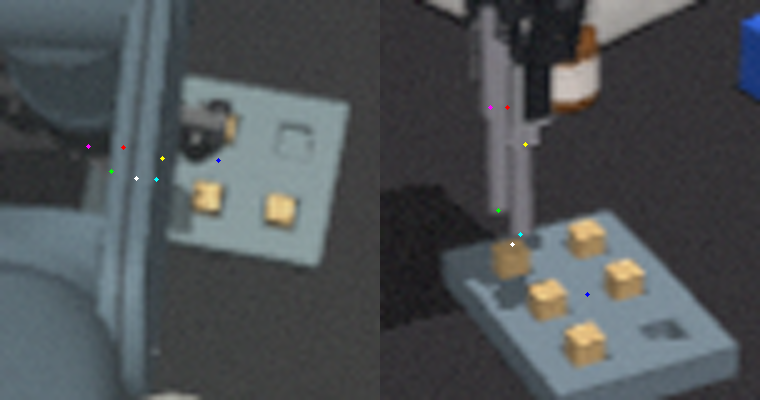

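The side crop shows the blade tips at about (496,212) and (520,240), within 1–2 mm of the prediction. Block2's top centre is at (511,245), as the fit predicted. Descending.

Request:
{"method": "arm_command", "body": {"moves": [[[0,0,0,0,0,-0.005,132],[0,0,0,0,0,-0.01,132],[0,0,0,0,0,-0.015,132],[0,0,0,0,0,-0.02,132],[0,0,0,0,0,-0.025,132],[0,0,0,0,0,-0.025,132],[0,0,0,0,0,-0.025,132]]]}}

```text
time_s: 4.38
tcp_pos: [572.1, 112.3, 94.8]
tcp_rot: [-0.0, 0.753, 0.658, -0.0]
contact_force: [0.7, -1.4, -1.9]
grip_width: 0.487
```

Request:
{"method": "arm_command", "body": {"moves": [[[0,0,0,0,0,0,145],[0,0,0,0,0,0,155],[0,0,0,0,0,0,165],[0,0,0,0,0,0,175],[0,0,0,0,0,0,185],[0,0,0,0,0,0,185],[0,0,0,0,0,0,185],[0,0,0,0,0,0,185]]]}}

```text
time_s: 5.05
tcp_pos: [572.7, 112.4, 95.8]
tcp_rot: [0.0, 0.753, 0.658, 0.0]
contact_force: [-0.1, 0.3, 4.3]
grip_width: 0.347
```

Request:
{"method": "arm_command", "body": {"moves": [[[0,0,0,0,0,0.005,185],[0,0,0,0,0,0.012,185],[0,0,0,0,0,0.022,185],[0,0,0,0,0,0.035,185],[0,0,0,0,0,0.05,185],[0,0,0,0,0,0.06,185],[0,0,0,0,0,0.06,185],[0,0,0,0,0,0.06,185]]]}}

```text
time_s: 5.72
tcp_pos: [572.8, 112.4, 156.1]
tcp_rot: [0.001, 0.753, 0.658, 0.001]
contact_force: [-0.3, 0.4, -2.0]
grip_width: 0.345
```

```bash
cat > look.py <<'E'
from h import *
import sys
def look(name,off=71,half=8):
    s=monitor.sense(); P=s['tcp_pos']; print(s['time_s'],P.round(1),s['grip_width'].round(3))
    w,x,y,z=s['tcp_rot']; th=2*np.arctan2(y,x); d=np.array([np.cos(th),np.sin(th),0]); tip=P-[0,0,off]
    g,K,E=grab("side"); q=proj([tip+d*half,tip-d*half,tip],K,E); c=q[2].astype(int); x0,y0=c[0]-50,c[1]-40
    im=cv2.resize(g[y0:y0+80,x0:x0+100],None,fx=6,fy=6,interpolation=cv2.INTER_CUBIC)
    for p,col in zip(q,((0,255,0),(0,255,255),(255,0,0))):
        u=(p-[x0,y0]+.5)*6; cv2.circle(im,(int(u[0]),int(u[1])),2,col,-1)
    save(name,im)
if __name__=="__main__": look(sys.argv[1])
E
python3 look.py l1.png
```

```text
Traceback (most recent call last):
  File "look.py", line 11, in <module>
    if __name__=="__main__": look(sys.argv[1])
                             ~~~~^^^^^^^^^^^^^
  File "look.py", line 4, in look
    s=monitor.sense(); P=s['tcp_pos']; print(s['time_s'],P.round(1),s['grip_width'].round(3))
                                                                    ^^^^^^^^^^^^^^^^^^^^^
AttributeError: 'float' object has no attribute 'round'
```

```bash
sed -i "s/s\['grip_width'\].round(3)/round(float(s['grip_width']),3)/" look.py; python3 look.py l1.png
```

```text
5.7167 [572.8 112.4 156.1] 0.345
```

View pics/l1.png

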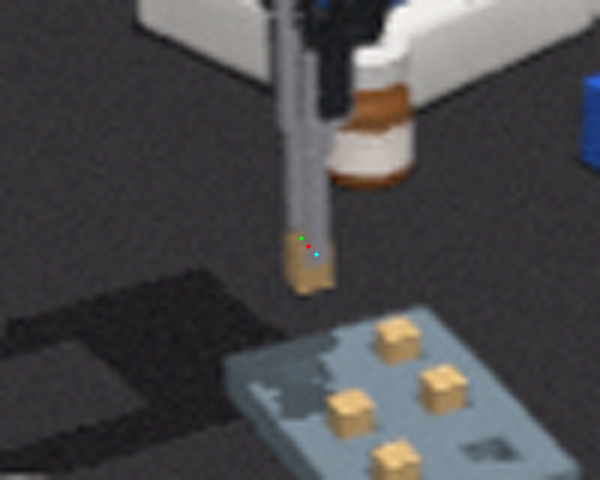

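The block is held upright between the blades: tips near (309,248), block bottom near (310,288). While carrying it, I'll check the box and mould fits view by view.

Request:
{"method": "arm_command", "body": {"moves": [[[0,0,-1.28,-0.004,-0.038,0,185],[0,0,-1.28,-0.0075,-0.077,0,185],[0,0,-1.28,-0.011,-0.115,0,185],[0,0,-1.28,-0.015,-0.154,0,185],[0,0,-1.28,-0.0187,-0.192,0,185],[0,0,-1.28,-0.0225,-0.231,0,185],[0,0,-1.28,-0.0253,-0.2606,0,185],[0,0,-1.28,-0.0253,-0.2606,0,185]]]}}

```text
time_s: 6.43
tcp_pos: [546.2, -154.0, 154.2]
tcp_rot: [0.0, 0.762, 0.647, -0.001]
contact_force: [0.4, -0.1, -0.5]
grip_width: 0.345
```

```bash
cat > fit.py <<'E'
from h import *
from scipy.optimize import minimize
def bx(x,y,z0,z1,o=(0,0)): return np.array([[o[0]+i*x/2,o[1]+j*y/2,k] for i in(-1,1) for j in(-1,1) for k in(z0,z1)])
_t=np.linspace(0,6.28,24); cyl=lambda r,z0,z1:np.array([[r*np.cos(a),r*np.sin(a),z] for a in _t for z in(z0,z1)])
B=dict(zip("012345",[(x,y) for x in(-23,23) for y in(-46,0,46)]))
MOD=dict(mould=lambda b:[bx(104,150,0,20)]+[bx(16,16,8,32,B[k]) for k in b],box=lambda b:[bx(84,130,0,34)],lid=lambda b:[bx(86,132,4,9),cyl(11,9,35)],lidon=lambda b:[bx(84,130,0,34),bx(86,132,34,39),cyl(11,39,65)])
def fit(views,obj,x0,thr=75,b="",yaws=(0,),rad=1.25):
    hulls=MOD[obj](b); tg=[]
    def pr(h,p,K,E):
        c,s=np.cos(p[2]),np.sin(p[2]); return proj(h@np.array([[c,s,0],[-s,c,0],[0,0,1]])+[p[0],p[1],0],K,E)
    for f,K,E in views:
        u=pr(np.vstack(hulls),x0,K,E); c=u.mean(0); r=np.linalg.norm(u-c,axis=1).max()*rad
        m=(cv2.GaussianBlur(f,(3,3),0).max(2)>thr).astype(np.uint8); w=m*0; cv2.circle(w,(int(c[0]),int(c[1])),int(r),1,-1)
        n,l,st,_=cv2.connectedComponentsWithStats(m*w); k=1+np.argmax(st[1:,4]); m=(l==k).astype(np.uint8)
        cs,_=cv2.findContours(m,0,2); tg.append(cv2.resize(cv2.drawContours(m*0,cs,-1,1,-1),None,fx=4,fy=4,interpolation=0))
    def cost(p,full=False):
        o=[]
        for (f,K,E),q in zip(views,tg):
            r=q*0
            for h in hulls:
                u=cv2.convexHull((((pr(h,p,K,E)+.5)*4-.5)*16).astype(np.float32)).round().astype(np.int32); cv2.fillConvexPoly(r,u,1,shift=4)
            o.append(1-(q&r).sum()/(q|r).sum())
        return o if full else sum(o)
    best=None
    for a in yaws:
        x=np.array(x0,float)+[0,0,a]; r=minimize(cost,x,method="Nelder-Mead",options=dict(initial_simplex=[x,x+[8,0,0],x+[0,8,0],x+[0,0,.08]],xatol=.05,fatol=1e-4))
        if best is None or r.fun<best.fun: best=r
    return best.x[:2].round(1),np.degrees(best.x[2]).round(2),np.round(cost(best.x,True),3)
E
python3 - <<'E'
from fit import *
T=np.load("top0.npz");S=np.load("side0.npz"); v=[(D['f'],D['K'],D['E']) for D in(T,S)]
for thr in(75,100,130): print("box",thr,*[fit(x,"box",(520.7,-186.6,-.159),thr) for x in([v[0]],[v[1]])])
for thr in(75,90): print("mould",thr,*[fit(x,"mould",(588.9,63.6,-.137),thr,"01245") for x in([v[0]],[v[1]])])
E
```

```text
box 75 (array([ 520.7, -186.6]), np.float64(-9.1), array([0.112])) (array([ 521. , -186.9]), np.float64(-9.17), array([0.05]))
box 100 (array([ 521.6, -185.8]), np.float64(-9.84), array([0.042])) (array([ 521.7, -186.3]), np.float64(-10.18), array([0.02]))
box 130 (array([ 522. , -185.1]), np.float64(-9.61), array([0.044])) (array([ 522.7, -185.8]), np.float64(-10.66), array([0.123]))
mould 75 (array([588.3,  66.1]), np.float64(-8.05), array([0.056])) (array([589. ,  63.2]), np.float64(-8.38), array([0.029]))
mould 90 (array([588.6,  66. ]), np.float64(-8.18), array([0.028])) (array([589.9,  63.4]), np.float64(-7.76), array([0.066]))
```

Request:
{"method": "arm_command", "body": {"moves": [[[0,0,-0.8,0.0015,0,-0.015,185],[0,0,-0.8,0.0015,0,-0.03,185],[0,0,-0.8,0.0015,0,-0.042,185],[0,0,-0.8,0.0015,0,-0.05,185],[0,0,-0.8,0.0015,0,-0.055,185],[0,0,-0.8,0.0015,0,-0.058,185],[0,0,-0.8,0.0015,0,-0.06,185],[0,0,-0.8,0.0015,0,-0.06,185]]]}}

```text
time_s: 7.1
tcp_pos: [548.7, -148.1, 95.3]
tcp_rot: [0.0, 0.765, 0.644, 0.0]
contact_force: [0.7, -0.2, -0.7]
grip_width: 0.343
```

Request:
{"method": "arm_command", "body": {"moves": [[[0,0,0,0,0,-0.0005,185],[0,0,0,0,0,-0.001,185],[0,0,0,0,0,-0.001,185]]]}}

```text
time_s: 7.35
tcp_pos: [548.9, -148.3, 94.8]
tcp_rot: [0.0, 0.765, 0.644, 0.0]
contact_force: [-0.0, 0.6, -1.0]
grip_width: 0.344
```

```bash
python3 look.py l2.png
```

```text
7.35 [ 548.9 -148.3   94.8] 0.344
```

View pics/l2.png

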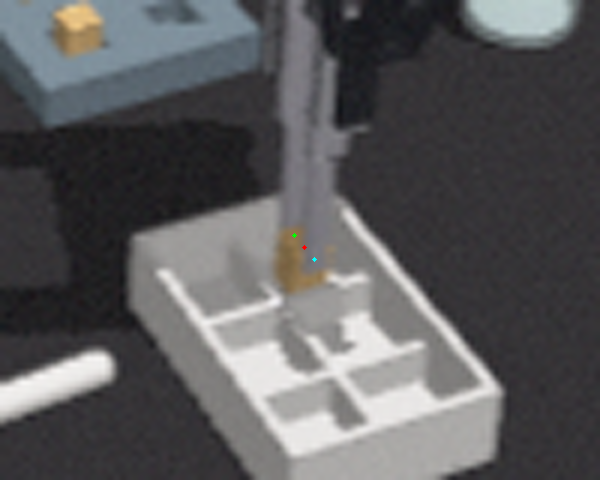

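The block sits inside the far-left compartment (crop (302,265)) with no contact yet. I'll lower it gently to the floor and release partway.

Request:
{"method": "arm_command", "body": {"moves": [[[0,0,0,0,0,-0.0005,185],[0,0,0,0,0,-0.001,185],[0,0,0,0,0,-0.0015,185],[0,0,0,0,0,-0.0015,185]]]}}

```text
time_s: 7.73
tcp_pos: [548.7, -148.3, 92.9]
tcp_rot: [0.0, 0.765, 0.644, 0.0]
contact_force: [1.0, -0.6, -0.0]
grip_width: 0.341
```

Request:
{"method": "arm_command", "body": {"moves": [[[0,0,0,0,0,-0.0005,185],[0,0,0,0,0,-0.001,185],[0,0,0,0,0,-0.001,185]]]}}

```text
time_s: 7.98
tcp_pos: [548.9, -148.3, 92.7]
tcp_rot: [0.0, 0.765, 0.644, 0.0]
contact_force: [-1.6, 0.3, 6.7]
grip_width: 0.342
```

Request:
{"method": "arm_command", "body": {"moves": [[[0,0,0,0,0,0,170],[0,0,0,0,0,0,160],[0,0,0,0,0,0,150],[0,0,0,0,0,0,147],[0,0,0,0,0,0.0,147],[0,0,0,0,0,0.004,147],[0,0,0,0,0,0.01,147],[0,0,0,0,0,0.018,147]]]}}

```text
time_s: 8.65
tcp_pos: [548.3, -148.1, 109.9]
tcp_rot: [-0.001, 0.765, 0.644, -0.0]
contact_force: [0.5, 1.1, -0.2]
grip_width: 0.425
```

Request:
{"method": "arm_command", "body": {"moves": [[[0,0,0,0,0,0.015,140],[0,0,0,0,0,0.03,132],[0,0,0,0,0,0.045,132],[0,0,0,0,0,0.045,132]]]}}

```text
time_s: 8.98
tcp_pos: [550.7, -149.2, 158.9]
tcp_rot: [0.003, 0.765, 0.644, 0.001]
contact_force: [0.5, -0.2, -0.2]
grip_width: 0.483
```

```bash
python3 look.py l3.png; python3 - <<'E'
from fit import *
print(fit([grab("side")],"mould",(589,63.5,-.14),75,"0145"))
E
```

```text
8.9833 [ 550.7 -149.2  158.9] 0.483
(array([589.4,  63.7]), np.float64(-8.36), array([0.029]))
```

View pics/l3.png

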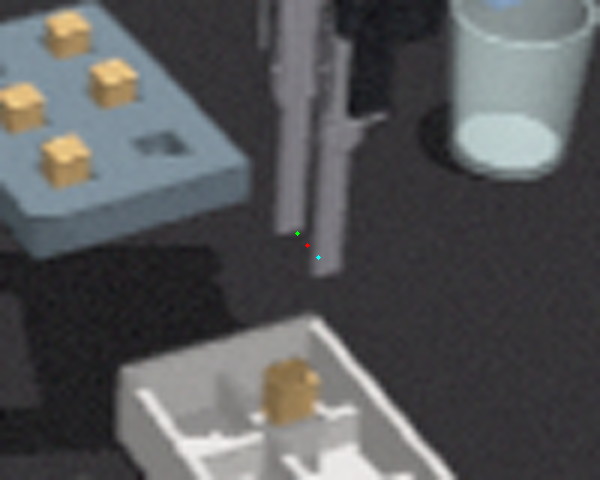

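The block is standing in the far-left compartment (crop (292,390)), and the mould has not moved. On to block5.

Request:
{"method": "arm_command", "body": {"moves": [[[0,0,1.7,0.01,0.036,0,132],[0,0,1.7,0.02,0.0725,0,132],[0,0,1.7,0.03,0.109,0,132],[0,0,1.7,0.04,0.1455,0,132],[0,0,1.7,0.05,0.182,0,132],[0,0,1.7,0.06,0.218,0,132],[0,0,1.7,0.07,0.2545,0,132],[0,0,1.7,0.07,0.2545,0,132]]]}}

```text
time_s: 9.75
tcp_pos: [618.7, 113.1, 153.4]
tcp_rot: [-0.002, 0.754, 0.657, 0.001]
contact_force: [0.0, -0.6, -0.6]
grip_width: 0.482
```

```bash
python3 - <<'E'
from fit import *
print(monitor.sense()['tcp_pos'],fit([grab("side")],"mould",(589.4,63.7,-.146),75,"0145"))
E
```

```text
[618.71312288 113.08976331 153.39854828] (array([588.8,  60.8]), np.float64(-8.1), array([0.031]))
```

Request:
{"method": "arm_command", "body": {"moves": [[[0,0,0,0,0,-0.01,132],[0,0,0,0,0,-0.022,132],[0,0,0,0,0,-0.034,132],[0,0,0,0,0,-0.043,132],[0,0,0,0,0,-0.051,132],[0,0,0,0,0,-0.056,132],[0,0,0,0,0,-0.0595,132],[0,0,0,0,0,-0.0595,132]]]}}

```text
time_s: 10.47
tcp_pos: [618.2, 105.9, 94.4]
tcp_rot: [-0.0, 0.756, 0.655, -0.0]
contact_force: [1.0, -0.5, -0.8]
grip_width: 0.482
```

Request:
{"method": "arm_command", "body": {"moves": [[[0,0,0,0,0,0,140],[0,0,0,0,0,0,150],[0,0,0,0,0,0,160],[0,0,0,0,0,0,170],[0,0,0,0,0,0,185],[0,0,0,0,0,0,185],[0,0,0,0,0,0,185],[0,0,0,0,0,0,185]]]}}

```text
time_s: 11.13
tcp_pos: [619.2, 106.4, 96.1]
tcp_rot: [0.0, 0.755, 0.655, 0.001]
contact_force: [-0.8, 0.2, 5.5]
grip_width: 0.344
```

Request:
{"method": "arm_command", "body": {"moves": [[[0,0,0,0,0,0.005,185],[0,0,0,0,0,0.012,185],[0,0,0,0,0,0.022,185],[0,0,0,0,0,0.035,185],[0,0,0,0,0,0.05,185],[0,0,0,0,0,0.0595,185],[0,0,0,0,0,0.0595,185],[0,0,0,0,0,0.0595,185]]]}}

```text
time_s: 11.8
tcp_pos: [619.0, 106.2, 155.6]
tcp_rot: [0.001, 0.755, 0.655, 0.001]
contact_force: [-0.1, 0.5, -1.5]
grip_width: 0.342
```

Request:
{"method": "arm_command", "body": {"moves": [[[0,0,-1.7,-0.01,-0.038,0,185],[0,0,-1.7,-0.02,-0.0765,0,185],[0,0,-1.7,-0.03,-0.115,0,185],[0,0,-1.7,-0.04,-0.153,0,185],[0,0,-1.7,-0.05,-0.1915,0,185],[0,0,-1.7,-0.06,-0.23,0,185],[0,0,-1.7,-0.069,-0.265,0,185],[0,0,-1.7,-0.0772,-0.2957,0,185]]]}}

```text
time_s: 12.47
tcp_pos: [539.9, -191.5, 153.7]
tcp_rot: [-0.001, 0.765, 0.644, -0.0]
contact_force: [1.2, -0.8, -0.8]
grip_width: 0.341
```

Request:
{"method": "arm_command", "body": {"moves": [[[0,0,0,0,0,0,185],[0,0,0,0,0,-0.015,185],[0,0,0,0,0,-0.03,185],[0,0,0,0,0,-0.042,185],[0,0,0,0,0,-0.05,185],[0,0,0,0,0,-0.055,185],[0,0,0,0,0,-0.0585,185],[0,0,0,0,0,-0.0605,185]]]}}

```text
time_s: 13.13
tcp_pos: [541.4, -189.2, 93.9]
tcp_rot: [-0.0, 0.765, 0.644, -0.0]
contact_force: [-0.2, -0.3, -1.8]
grip_width: 0.343
```

Request:
{"method": "arm_command", "body": {"moves": [[[0,0,0,0,0,0,185],[0,0,0,0,0,0,185],[0,0,0,0,0,-0.0005,185],[0,0,0,0,0,-0.001,185],[0,0,0,0,0,-0.0015,185],[0,0,0,0,0,-0.002,185],[0,0,0,0,0,-0.002,185],[0,0,0,0,0,-0.002,185]]]}}

```text
time_s: 13.8
tcp_pos: [541.8, -189.6, 93.2]
tcp_rot: [0.001, 0.765, 0.644, 0.0]
contact_force: [-0.6, 0.1, 5.5]
grip_width: 0.342
```

Request:
{"method": "arm_command", "body": {"moves": [[[0,0,0,0,0,0,170],[0,0,0,0,0,0,160],[0,0,0,0,0,0,150],[0,0,0,0,0,0,147],[0,0,0,0,0,0,147],[0,0,0,0,0,0.004,147],[0,0,0,0,0,0.01,147],[0,0,0,0,0,0.018,147]]]}}

```text
time_s: 14.47
tcp_pos: [541.1, -189.3, 110.4]
tcp_rot: [-0.001, 0.765, 0.644, -0.0]
contact_force: [-0.2, 0.1, -0.5]
grip_width: 0.429
```

Request:
{"method": "arm_command", "body": {"moves": [[[0,0,0,0,0,0.015,140],[0,0,0,0,0,0.03,132],[0,0,0,0,0,0.0445,132],[0,0,0,0,0,0.0445,132]]]}}

```text
time_s: 14.8
tcp_pos: [543.4, -190.5, 158.8]
tcp_rot: [0.003, 0.765, 0.644, 0.001]
contact_force: [1.2, -0.2, 0.3]
grip_width: 0.482
```

```bash
python3 - <<'E'
from fit import *
print(monitor.sense()['tcp_pos'],fit([grab("side")],"mould",(589.4,63.7,-.146),75,"014"))
E
```

```text
[ 543.37796774 -190.54178994  158.84338048] (array([588.9,  62.9]), np.float64(-8.06), array([0.028]))
```

Request:
{"method": "arm_command", "body": {"moves": [[[0,0,1.7,0.0036,0.037,0,132],[0,0,1.7,0.0072,0.074,0,132],[0,0,1.7,0.0108,0.111,0,132],[0,0,1.7,0.0144,0.148,0,132],[0,0,1.7,0.018,0.185,0,132],[0,0,1.7,0.0216,0.222,0,132],[0,0,1.7,0.0249,0.2561,0,132],[0,0,1.7,0.0249,0.2561,0,132]]]}}

```text
time_s: 15.52
tcp_pos: [565.5, 72.8, 154.0]
tcp_rot: [-0.002, 0.754, 0.657, 0.001]
contact_force: [-0.6, -0.4, -0.1]
grip_width: 0.484
```

```bash
python3 look.py l4.png; python3 - <<'E'
from fit import *
print(monitor.sense()['tcp_pos'],fit([grab("side")],"mould",(589.4,63.7,-.146),75,"014"))
E
```

```text
15.5167 [565.5  72.8 154. ] 0.484
[565.567877    69.96489367 153.91314052] (array([589. ,  62.1]), np.float64(-7.99), array([0.131]))
```

View pics/l4.png

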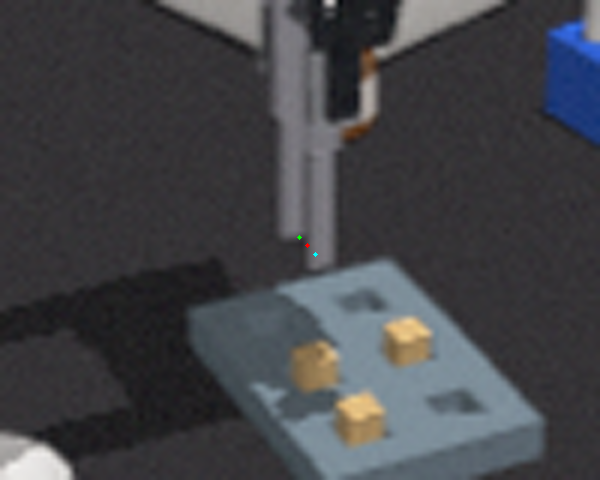

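The mould is where it was, with blocks 1, 0 and 4 left in it at crop (316,365), (360,418) and (408,341). Picking block1 and carrying it to cell3.

Request:
{"method": "arm_command", "body": {"moves": [[[0,0,0,0,0,-0.01,132],[0,0,0,0,0,-0.022,132],[0,0,0,0,0,-0.034,132],[0,0,0,0,0,-0.043,132],[0,0,0,0,0,-0.051,132],[0,0,0,0,0,-0.056,132],[0,0,0,0,0,-0.059,132],[0,0,0,0,0,-0.059,132]]]}}

```text
time_s: 16.28
tcp_pos: [566.0, 66.2, 95.1]
tcp_rot: [-0.0, 0.756, 0.655, -0.0]
contact_force: [-0.6, 0.4, -0.8]
grip_width: 0.479
```

Request:
{"method": "arm_command", "body": {"moves": [[[0,0,0,0,0,0,140],[0,0,0,0,0,0,150],[0,0,0,0,0,0,160],[0,0,0,0,0,0,170],[0,0,0,0,0,0,185],[0,0,0,0,0,0,185],[0,0,0,0,0,0,185],[0,0,0,0,0,0,185]]]}}

```text
time_s: 16.95
tcp_pos: [566.9, 66.8, 96.6]
tcp_rot: [0.001, 0.755, 0.655, 0.001]
contact_force: [0.5, 0.6, 5.9]
grip_width: 0.347
```

Request:
{"method": "arm_command", "body": {"moves": [[[0,0,0,0,0,0.005,185],[0,0,0,0,0,0.012,185],[0,0,0,0,0,0.022,185],[0,0,0,0,0,0.035,185],[0,0,0,0,0,0.05,185],[0,0,0,0,0,0.059,185],[0,0,0,0,0,0.059,185],[0,0,0,0,0,0.059,185]]]}}

```text
time_s: 17.62
tcp_pos: [566.6, 66.6, 155.4]
tcp_rot: [0.001, 0.755, 0.655, 0.0]
contact_force: [0.4, 0.4, -1.6]
grip_width: 0.347
```

Request:
{"method": "arm_command", "body": {"moves": [[[0,0,-1.7,-0.004,-0.038,0,185],[0,0,-1.7,-0.008,-0.076,0,185],[0,0,-1.7,-0.0124,-0.115,0,185],[0,0,-1.7,-0.0165,-0.153,0,185],[0,0,-1.7,-0.0206,-0.191,0,185],[0,0,-1.7,-0.0248,-0.23,0,185],[0,0,-1.7,-0.0288,-0.267,0,185],[0,0,-1.7,-0.0321,-0.2975,0,185]]]}}

```text
time_s: 18.28
tcp_pos: [533.0, -233.3, 153.7]
tcp_rot: [-0.001, 0.765, 0.644, -0.0]
contact_force: [0.8, 0.3, -1.6]
grip_width: 0.344
```

Request:
{"method": "arm_command", "body": {"moves": [[[0,0,0,0,0,0,185],[0,0,0,0,0,-0.015,185],[0,0,0,0,0,-0.03,185],[0,0,0,0,0,-0.042,185],[0,0,0,0,0,-0.05,185],[0,0,0,0,0,-0.055,185],[0,0,0,0,0,-0.0585,185],[0,0,0,0,0,-0.06,185]]]}}

```text
time_s: 18.95
tcp_pos: [534.1, -230.5, 94.3]
tcp_rot: [-0.0, 0.765, 0.644, -0.0]
contact_force: [0.6, -0.3, -0.7]
grip_width: 0.348
```

Request:
{"method": "arm_command", "body": {"moves": [[[0,0,0,0,0,0,185],[0,0,0,0,0,0,185],[0,0,0,0,0,-0.0005,185],[0,0,0,0,0,-0.001,185],[0,0,0,0,0,-0.0015,185],[0,0,0,0,0,-0.002,185],[0,0,0,0,0,-0.002,185],[0,0,0,0,0,-0.002,185]]]}}

```text
time_s: 19.62
tcp_pos: [534.6, -231.0, 93.6]
tcp_rot: [0.001, 0.765, 0.644, 0.0]
contact_force: [-0.7, 2.0, 6.2]
grip_width: 0.344
```

Contact came as predicted. Releasing, lifting and checking the mould.

Request:
{"method": "arm_command", "body": {"moves": [[[0,0,0,0,0,0,170],[0,0,0,0,0,0,160],[0,0,0,0,0,0,150],[0,0,0,0,0,0,147],[0,0,0,0,0,0,147],[0,0,0,0,0,0.004,147],[0,0,0,0,0,0.01,147],[0,0,0,0,0,0.018,147]]]}}

```text
time_s: 20.28
tcp_pos: [533.9, -230.7, 110.9]
tcp_rot: [-0.001, 0.765, 0.644, -0.0]
contact_force: [-0.2, 0.5, -0.4]
grip_width: 0.423
```

Request:
{"method": "arm_command", "body": {"moves": [[[0,0,0,0,0,0.015,140],[0,0,0,0,0,0.03,132],[0,0,0,0,0,0.044,132],[0,0,0,0,0,0.044,132]]]}}

```text
time_s: 20.62
tcp_pos: [536.1, -232.1, 158.8]
tcp_rot: [0.003, 0.765, 0.644, 0.001]
contact_force: [0.7, -0.9, -0.5]
grip_width: 0.483
```

```bash
python3 - <<'E'
from fit import *
print(monitor.sense()['tcp_pos'],fit([grab("side")],"mould",(589.4,63.7,-.146),75,"04"))
E
```

```text
[ 536.05369716 -232.08435036  158.8283887 ] (array([589.1,  63.3]), np.float64(-8.0), array([0.032]))
```

Request:
{"method": "arm_command", "body": {"moves": [[[0,0,1.7,0.0098,0.0365,0,132],[0,0,1.7,0.0196,0.073,0,132],[0,0,1.7,0.0294,0.11,0,132],[0,0,1.7,0.0392,0.147,0,132],[0,0,1.7,0.049,0.184,0,132],[0,0,1.7,0.0588,0.22,0,132],[0,0,1.7,0.0686,0.257,0,132],[0,0,1.7,0.0777,0.2909,0,132]]]}}

```text
time_s: 21.33
tcp_pos: [611.6, 62.4, 153.9]
tcp_rot: [-0.001, 0.755, 0.655, -0.0]
contact_force: [0.6, -0.5, -1.4]
grip_width: 0.474
```

```bash
python3 - <<'E'
from fit import *
print(monitor.sense()['tcp_pos'],fit([grab("side")],"mould",(589.4,63.7,-.146),75,"04"))
E
```

```text
[611.57248194  62.36895045 153.91959815] (array([588.7,  60.9]), np.float64(-7.99), array([0.03]))
```

Request:
{"method": "arm_command", "body": {"moves": [[[0,0,0,0,0,-0.01,132],[0,0,0,0,0,-0.022,132],[0,0,0,0,0,-0.034,132],[0,0,0,0,0,-0.043,132],[0,0,0,0,0,-0.051,132],[0,0,0,0,0,-0.056,132],[0,0,0,0,0,-0.059,132],[0,0,0,0,0,-0.059,132]]]}}

```text
time_s: 22.05
tcp_pos: [611.6, 59.6, 95.1]
tcp_rot: [-0.0, 0.756, 0.655, -0.0]
contact_force: [-0.6, -0.4, -0.6]
grip_width: 0.481
```

Request:
{"method": "arm_command", "body": {"moves": [[[0,0,0,0,0,0,140],[0,0,0,0,0,0,150],[0,0,0,0,0,0,160],[0,0,0,0,0,0,170],[0,0,0,0,0,0,185],[0,0,0,0,0,0,185],[0,0,0,0,0,0,185],[0,0,0,0,0,0,185]]]}}

```text
time_s: 22.72
tcp_pos: [612.5, 60.1, 96.6]
tcp_rot: [0.001, 0.755, 0.655, 0.001]
contact_force: [0.1, 0.1, 5.7]
grip_width: 0.347
```

Request:
{"method": "arm_command", "body": {"moves": [[[0,0,0,0,0,0.005,185],[0,0,0,0,0,0.012,185],[0,0,0,0,0,0.022,185],[0,0,0,0,0,0.035,185],[0,0,0,0,0,0.05,185],[0,0,0,0,0,0.059,185],[0,0,0,0,0,0.059,185],[0,0,0,0,0,0.059,185]]]}}

```text
time_s: 23.38
tcp_pos: [612.2, 60.0, 155.5]
tcp_rot: [0.001, 0.755, 0.655, 0.0]
contact_force: [0.5, -0.3, -1.2]
grip_width: 0.344
```

Request:
{"method": "arm_command", "body": {"moves": [[[0,0,-1.7,-0.017,-0.0335,0,185],[0,0,-1.7,-0.034,-0.067,0,185],[0,0,-1.7,-0.051,-0.1,0,185],[0,0,-1.7,-0.068,-0.134,0,185],[0,0,-1.7,-0.085,-0.167,0,185],[0,0,-1.7,-0.1027,-0.2013,0,185],[0,0,-1.7,-0.1027,-0.2013,0,185],[0,0,-1.7,-0.1027,-0.2013,0,185]]]}}

```text
time_s: 24.05
tcp_pos: [507.9, -142.8, 154.0]
tcp_rot: [-0.001, 0.767, 0.642, -0.0]
contact_force: [0.3, 0.6, -1.0]
grip_width: 0.346
```

Request:
{"method": "arm_command", "body": {"moves": [[[0,0,0,0,0,0,185],[0,0,0,0,0,-0.015,185],[0,0,0,0,0,-0.03,185],[0,0,0,0,0,-0.042,185],[0,0,0,0,0,-0.05,185],[0,0,0,0,0,-0.055,185],[0,0,0,0,0,-0.0585,185],[0,0,0,0,0,-0.06,185]]]}}

```text
time_s: 24.72
tcp_pos: [509.4, -140.6, 94.5]
tcp_rot: [-0.0, 0.765, 0.644, -0.0]
contact_force: [-0.4, 0.1, -0.6]
grip_width: 0.343
```

Request:
{"method": "arm_command", "body": {"moves": [[[0,0,0,0,0,0,185],[0,0,0,0,0,0,185],[0,0,0,0,0,-0.0005,185],[0,0,0,0,0,-0.001,185],[0,0,0,0,0,-0.0015,185],[0,0,0,0,0,-0.002,185],[0,0,0,0,0,-0.002,185],[0,0,0,0,0,-0.002,185]]]}}

```text
time_s: 25.38
tcp_pos: [509.6, -141.5, 93.6]
tcp_rot: [0.001, 0.765, 0.644, 0.0]
contact_force: [-0.7, 1.0, 5.6]
grip_width: 0.343
```

Request:
{"method": "arm_command", "body": {"moves": [[[0,0,0,0,0,0,170],[0,0,0,0,0,0,160],[0,0,0,0,0,0,150],[0,0,0,0,0,0,147],[0,0,0,0,0,0,147],[0,0,0,0,0,0.004,147],[0,0,0,0,0,0.01,147],[0,0,0,0,0,0.018,147]]]}}

```text
time_s: 26.05
tcp_pos: [508.9, -141.2, 111.0]
tcp_rot: [-0.0, 0.765, 0.644, -0.0]
contact_force: [-0.1, 0.2, -0.6]
grip_width: 0.425
```

Request:
{"method": "arm_command", "body": {"moves": [[[0,0,0,0,0,0.015,140],[0,0,0,0,0,0.03,132],[0,0,0,0,0,0.044,132],[0,0,0,0,0,0.044,132]]]}}

```text
time_s: 26.38
tcp_pos: [511.2, -142.2, 158.5]
tcp_rot: [0.003, 0.765, 0.644, 0.001]
contact_force: [0.3, -0.1, -1.0]
grip_width: 0.483
```

```bash
python3 - <<'E'
from fit import *
print(monitor.sense()['tcp_pos'],fit([grab("side")],"mould",(589.4,63.7,-.146),75,"0"))
E
```

```text
[ 511.1663274  -142.21306104  158.54569016] (array([590. ,  63.2]), np.float64(-6.89), array([0.207]))
```

The fit cost jumped to 0.207, which means either occlusion or a knock. I'll look.

```bash
python3 - <<'E'
from h import *
g,_,_=grab("side"); f,_,_=grab("top")
save("k1.png",np.hstack([cv2.resize(g[150:330,220:380],(400,450)),cv2.resize(f[160:320,200:342],(400,450))]))
E
```

```text
(no output)
```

View pics/k1.png

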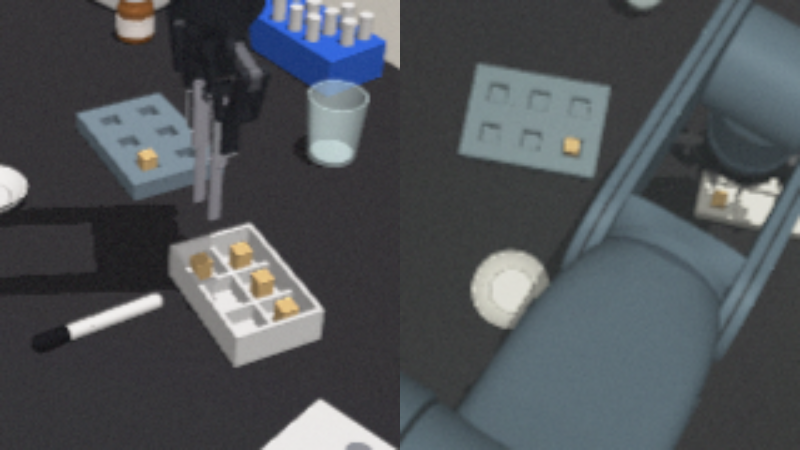

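The tongs merely occlude the mould. Block0 is at crop (148,159), and four blocks stand upright in the box. Last block.

Request:
{"method": "arm_command", "body": {"moves": [[[0,0,1.7,0.01,0.033,0,132],[0,0,1.7,0.02,0.066,0,132],[0,0,1.7,0.03,0.099,0,132],[0,0,1.7,0.0405,0.13,0,132],[0,0,1.7,0.0506,0.1624,0,132],[0,0,1.7,0.0506,0.1624,0,132],[0,0,1.7,0.0506,0.1624,0,132]]]}}

```text
time_s: 27.12
tcp_pos: [559.2, 23.0, 153.5]
tcp_rot: [-0.001, 0.754, 0.657, -0.001]
contact_force: [0.1, -0.3, -1.0]
grip_width: 0.481
```

```bash
python3 - <<'E'
from fit import *
print(monitor.sense()['tcp_pos'],fit([grab("side")],"mould",(589.4,63.7,-.146),75,"0"),fit([grab("top")],"mould",(589.4,63.7,-.146),80,"0"))
E
```

```text
[559.23349857  23.00799851 153.51528451] (array([589.3,  63. ]), np.float64(-8.13), array([0.134])) (array([519.6,  75.5]), np.float64(13.71), array([0.603]))
```

Request:
{"method": "arm_command", "body": {"moves": [[[0,0,0,0,0,-0.01,132],[0,0,0,0,0,-0.022,132],[0,0,0,0,0,-0.034,132],[0,0,0,0,0,-0.043,132],[0,0,0,0,0,-0.051,132],[0,0,0,0,0,-0.056,132],[0,0,0,0,0,-0.059,132],[0,0,0,0,0,-0.059,132]]]}}

```text
time_s: 27.88
tcp_pos: [559.5, 20.9, 95.2]
tcp_rot: [-0.0, 0.756, 0.655, -0.0]
contact_force: [-0.7, 0.2, -0.4]
grip_width: 0.481
```

Request:
{"method": "arm_command", "body": {"moves": [[[0,0,0,0,0,0,140],[0,0,0,0,0,0,150],[0,0,0,0,0,0,160],[0,0,0,0,0,0,170],[0,0,0,0,0,0,185],[0,0,0,0,0,0,185],[0,0,0,0,0,0,185],[0,0,0,0,0,0,185]]]}}

```text
time_s: 28.55
tcp_pos: [560.3, 21.2, 96.5]
tcp_rot: [0.001, 0.755, 0.655, 0.001]
contact_force: [-0.0, -0.2, 4.8]
grip_width: 0.347
```

Request:
{"method": "arm_command", "body": {"moves": [[[0,0,0,0,0,0.005,185],[0,0,0,0,0,0.012,185],[0,0,0,0,0,0.022,185],[0,0,0,0,0,0.035,185],[0,0,0,0,0,0.05,185],[0,0,0,0,0,0.059,185],[0,0,0,0,0,0.059,185],[0,0,0,0,0,0.059,185]]]}}

```text
time_s: 29.22
tcp_pos: [560.1, 21.1, 155.5]
tcp_rot: [0.001, 0.755, 0.655, 0.0]
contact_force: [0.0, 0.1, -1.1]
grip_width: 0.338
```

Request:
{"method": "arm_command", "body": {"moves": [[[0,0,-1.7,-0.0096,-0.034,0,185],[0,0,-1.7,-0.0193,-0.068,0,185],[0,0,-1.7,-0.0289,-0.102,0,185],[0,0,-1.7,-0.0385,-0.136,0,185],[0,0,-1.7,-0.0482,-0.17,0,185],[0,0,-1.7,-0.0578,-0.2038,0,185],[0,0,-1.7,-0.0578,-0.2038,0,185],[0,0,-1.7,-0.0578,-0.2038,0,185]]]}}

```text
time_s: 29.88
tcp_pos: [500.9, -184.2, 153.8]
tcp_rot: [-0.001, 0.766, 0.642, -0.0]
contact_force: [0.2, 0.4, -2.1]
grip_width: 0.344
```

Request:
{"method": "arm_command", "body": {"moves": [[[0,0,0,0,0,0,185],[0,0,0,0,0,-0.015,185],[0,0,0,0,0,-0.03,185],[0,0,0,0,0,-0.042,185],[0,0,0,0,0,-0.05,185],[0,0,0,0,0,-0.055,185],[0,0,0,0,0,-0.0585,185],[0,0,0,0,0,-0.06,185]]]}}

```text
time_s: 30.55
tcp_pos: [502.2, -182.0, 94.5]
tcp_rot: [-0.0, 0.765, 0.644, -0.0]
contact_force: [0.2, 0.0, -1.2]
grip_width: 0.345
```

Request:
{"method": "arm_command", "body": {"moves": [[[0,0,0,0,0,0,185],[0,0,0,0,0,0,185],[0,0,0,0,0,-0.0005,185],[0,0,0,0,0,-0.001,185],[0,0,0,0,0,-0.0015,185],[0,0,0,0,0,-0.002,185],[0,0,0,0,0,-0.002,185],[0,0,0,0,0,-0.002,185]]]}}

```text
time_s: 31.22
tcp_pos: [502.3, -182.9, 93.5]
tcp_rot: [0.001, 0.765, 0.644, 0.0]
contact_force: [-1.4, 0.1, 5.2]
grip_width: 0.343
```

Request:
{"method": "arm_command", "body": {"moves": [[[0,0,0,0,0,0,170],[0,0,0,0,0,0,160],[0,0,0,0,0,0,150],[0,0,0,0,0,0,147],[0,0,0,0,0,0,147],[0,0,0,0,0,0.004,147],[0,0,0,0,0,0.01,147],[0,0,0,0,0,0.018,147]]]}}

```text
time_s: 31.88
tcp_pos: [501.7, -182.5, 110.9]
tcp_rot: [-0.001, 0.765, 0.644, -0.0]
contact_force: [-0.7, 0.3, 0.0]
grip_width: 0.423
```

Request:
{"method": "arm_command", "body": {"moves": [[[0,0,0,0,0,0.015,140],[0,0,0,0,0,0.03,132],[0,0,0,0,0,0.054,132],[0,0,0,0,0,0.054,132]]]}}

```text
time_s: 32.22
tcp_pos: [504.5, -184.1, 170.0]
tcp_rot: [0.004, 0.765, 0.644, 0.001]
contact_force: [0.8, -0.1, -0.2]
grip_width: 0.482
```

Request:
{"method": "arm_command", "body": {"moves": [[[0,0,4.2,-0.004,0.038,0,132],[0,0,4.2,-0.008,0.076,0,132],[0,0,4.2,-0.012,0.114,0,132],[0,0,4.2,-0.0155,0.152,0,132],[0,0,4.2,-0.0194,0.19,0,132],[0,0,4.2,-0.0233,0.228,0,132],[0,0,4.2,-0.027,0.266,0,132],[0,0,4.2,-0.031,0.304,0,132]]]}}

```text
time_s: 32.88
tcp_pos: [470.6, 123.1, 165.3]
tcp_rot: [0.0, 0.741, 0.671, 0.0]
contact_force: [0.9, 0.5, -0.3]
grip_width: 0.481
```

Request:
{"method": "arm_command", "body": {"moves": [[[0,0,0,-0.0039,0.038,0,132],[0,0,0,-0.0078,0.076,0,132],[0,0,0,-0.0115,0.11,0,132],[0,0,0,-0.015,0.145,0,132],[0,0,0,-0.0179,0.1747,0,132],[0,0,0,-0.0179,0.1747,0,132],[0,0,0,-0.0179,0.1747,0,132],[0,0,0,-0.0179,0.1747,0,132]]]}}

```text
time_s: 33.55
tcp_pos: [453.0, 295.7, 164.7]
tcp_rot: [0.0, 0.741, 0.672, -0.0]
contact_force: [-0.6, -0.4, -0.1]
grip_width: 0.483
```

```bash
python3 - <<'E'
import look; look.look("l5.png",74,12.5)
E
```

```text
33.55 [453.  295.7 164.7] 0.483
```

View pics/l5.png

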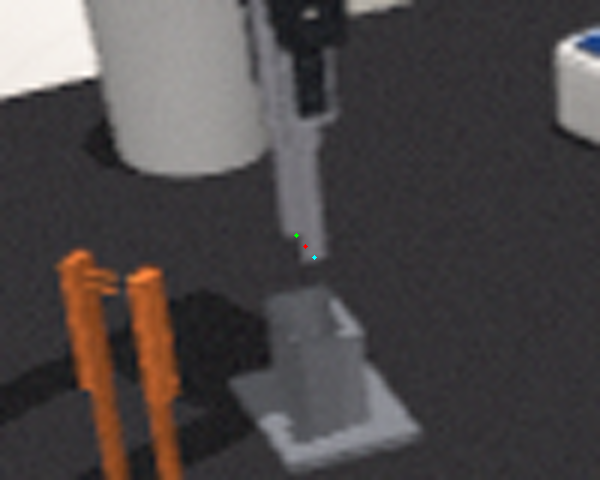

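The tongs are right above the well (tips (305,248), well mouth (315,310), as projected). Inserting.

Request:
{"method": "arm_command", "body": {"moves": [[[0,0,0,0,0,-0.01,132],[0,0,0,0,0,-0.02,132],[0,0,0,0,0,-0.03,132],[0,0,0,0,0,-0.04,132],[0,0,0,0,0,-0.05,132],[0,0,0,0,0,-0.06,132],[0,0,0,0,0,-0.068,132],[0,0,0,0,0,-0.072,132]]]}}

```text
time_s: 34.27
tcp_pos: [452.4, 295.7, 91.1]
tcp_rot: [-0.0, 0.741, 0.671, -0.001]
contact_force: [0.1, -0.0, -0.6]
grip_width: 0.482
```

Request:
{"method": "arm_command", "body": {"moves": [[[0,0,0,0,0,-0.002,132],[0,0,0,0,0,-0.004,132],[0,0,0,0,0,-0.006,132],[0,0,0,0,0,-0.008,132],[0,0,0,0,0,-0.01,132],[0,0,0,0,0,-0.011,132]]]}}

```text
time_s: 34.77
tcp_pos: [453.2, 296.1, 81.8]
tcp_rot: [0.0, 0.741, 0.672, 0.0]
contact_force: [0.5, 0.5, -0.9]
grip_width: 0.482
```

Request:
{"method": "arm_command", "body": {"moves": [[[0,0,0,0,0,-0.001,132],[0,0,0,0,0,-0.002,132],[0,0,0,0,0,-0.003,132],[0,0,0,0,0,-0.003,132]]]}}

```text
time_s: 35.1
tcp_pos: [453.0, 296.0, 78.6]
tcp_rot: [-0.0, 0.741, 0.672, -0.0]
contact_force: [-0.3, -0.3, -1.1]
grip_width: 0.481
```

Request:
{"method": "arm_command", "body": {"moves": [[[0,0,0,0,0,-0.001,132],[0,0,0,0,0,-0.002,132],[0,0,0,0,0,-0.003,132],[0,0,0,0,0,-0.003,132]]]}}

```text
time_s: 35.43
tcp_pos: [453.7, 296.1, 76.6]
tcp_rot: [0.0, 0.741, 0.672, 0.001]
contact_force: [-0.3, -0.7, 4.9]
grip_width: 0.481
```

Request:
{"method": "arm_command", "body": {"moves": [[[0,0,0,0,0,0,125],[0,0,0,0,0,0,115],[0,0,0,0,0,0,100],[0,0,0,0,0,0,70],[0,0,0,0,0,0,40],[0,0,0,0,0,0,40],[0,0,0,0,0,0.005,40],[0,0,0,0,0,0.015,40]]]}}

```text
time_s: 36.1
tcp_pos: [452.2, 295.7, 90.2]
tcp_rot: [-0.001, 0.741, 0.672, -0.001]
contact_force: [-0.7, -0.2, -0.2]
grip_width: 0.845
```

Request:
{"method": "arm_command", "body": {"moves": [[[0,0,0,0,0,0.02,40],[0,0,0,0,0,0.045,40],[0,0,0,0,0,0.075,40],[0,0,0,0,0,0.105,40],[0,0,0,0,0,0.125,40],[0,0,0,0,0,0.125,40]]]}}

```text
time_s: 36.6
tcp_pos: [455.7, 297.2, 222.1]
tcp_rot: [0.002, 0.741, 0.672, 0.005]
contact_force: [0.1, 0.6, 0.4]
grip_width: 0.846
```

```bash
python3 - <<'E'
from fit import *
v=[grab("top"),grab("side")]
for thr in(75,100): print("lid",thr,*[fit(x,"lid",(469.5,-386.5,.192),thr) for x in([v[0]],[v[1]])])
for thr in(90,100): print("box",*[fit(x,"box",(521.7,-186.1,-.173),thr) for x in([v[0]],[v[1]])])
g=v[1][0]; f=v[0][0]
save("k2.png",np.hstack([cv2.resize(g[90:220,150:260],(380,449)),cv2.resize(g[225:355,280:390],(380,449))]))
E
```

```text
lid 75 (array([ 469.6, -384.5]), np.float64(11.24), array([0.126])) (array([ 469.7, -386.5]), np.float64(10.95), array([0.033]))
lid 100 (array([ 468.8, -385.3]), np.float64(10.49), array([0.058])) (array([ 469.5, -386. ]), np.float64(11.1), array([0.017]))
box (array([ 521.6, -185.3]), np.float64(-10.28), array([0.057])) (array([ 521.2, -186.5]), np.float64(-10.19), array([0.027]))
box (array([ 521.7, -185.7]), np.float64(-9.89), array([0.042])) (array([ 521.6, -186.2]), np.float64(-10.03), array([0.02]))
```

View pics/k2.png

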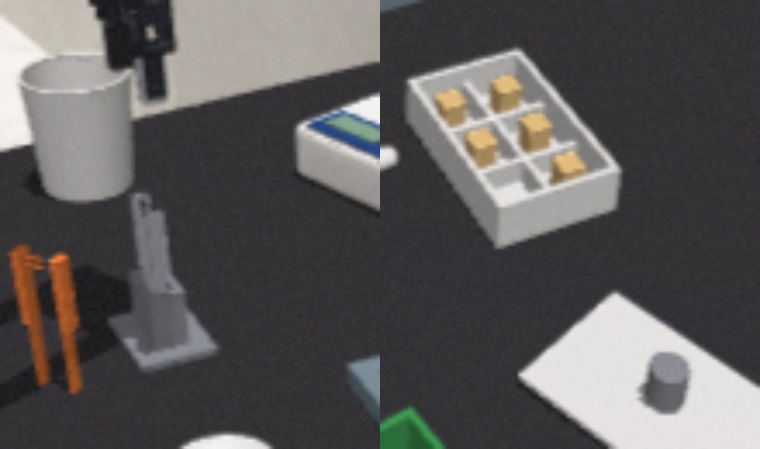

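The tongs stand in the stand again (left crop (150,250)). Five blocks stand upright in separate compartments, and the lid has not moved: (469.4, -385.9), yaw 11°. Going to the knob.

Request:
{"method": "arm_command", "body": {"moves": [[[0,0,-5,0.001,-0.04,0,60],[0,0,-10,0.002,-0.08,0,60],[0,0,-15,0.003,-0.12,0,60],[0,0,-18.3,0.004,-0.16,0,60],[0,0,-18.3,0.005,-0.2,0,60],[0,0,-18.3,0.006,-0.24,0,60],[0,0,-18.3,0.007,-0.28,0,60],[0,0,-18.3,0.008,-0.32,0,60]]]}}

```text
time_s: 37.37
tcp_pos: [459.8, -25.5, 214.7]
tcp_rot: [-0.001, 0.838, 0.545, -0.001]
contact_force: [0.9, -0.1, 0.2]
grip_width: 0.763
```

Request:
{"method": "arm_command", "body": {"moves": [[[0,0,0,0.001,-0.04,0,60],[0,0,0,0.002,-0.08,0,60],[0,0,0,0.003,-0.12,0,60],[0,0,0,0.004,-0.16,0,60],[0,0,0,0.005,-0.2,0,60],[0,0,0,0.006,-0.24,0,60],[0,0,0,0.007,-0.28,0,60],[0,0,0,0.0083,-0.32,0,60]]]}}

```text
time_s: 38.03
tcp_pos: [468.3, -345.3, 214.3]
tcp_rot: [-0.001, 0.838, 0.545, -0.0]
contact_force: [0.7, -0.3, 0.3]
grip_width: 0.764
```

Request:
{"method": "arm_command", "body": {"moves": [[[0,0,0,0,-0.0419,0,60],[0,0,0,0,-0.0419,-0.03,60],[0,0,0,0,-0.0419,-0.065,60],[0,0,0,0,-0.0419,-0.1,60],[0,0,0,0,-0.0419,-0.13,60],[0,0,0,0,-0.0419,-0.15,60],[0,0,0,0,-0.0419,-0.15,60],[0,0,0,0,-0.0419,-0.15,60]]]}}

```text
time_s: 38.7
tcp_pos: [468.2, -384.6, 63.8]
tcp_rot: [-0.003, 0.838, 0.545, -0.0]
contact_force: [0.2, -0.3, 1.3]
grip_width: 0.767
```

```bash
python3 - <<'E'
from fit import *
s=monitor.sense(); print(s['tcp_pos'],s['tcp_rot'],s['q'][5])
print(fit([grab("side")],"lid",(469.5,-386,.19),100))
import look; look.look("l6.png",33,11)
E
```

```text
[ 468.21732834 -384.56279004   63.84381929] [-2.51377616e-03  8.38351779e-01  5.45123717e-01 -3.29806889e-04] -2.0245491112451575
(array([ 469.7, -386.9]), np.float64(11.4), array([0.045]))
38.75 [ 469.3 -385.7   65.7] 0.761
```

View pics/l6.png

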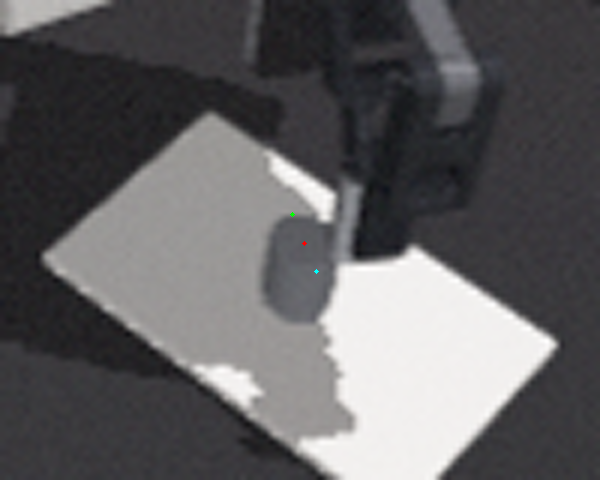

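The knob is at crop (297,240) and the projected axis at (304,243), so they are aligned within a few mm. Descending and gripping the knob.

Request:
{"method": "arm_command", "body": {"moves": [[[0,0,0,0,0,-0.012,60],[0,0,0,0,0,-0.025,60],[0,0,0,0,0,-0.036,60],[0,0,0,0,0,-0.044,60],[0,0,0,0,0,-0.049,60],[0,0,0,0,0,-0.052,60],[0,0,0,0,0,-0.0535,60],[0,0,0,0,0,-0.0535,60]]]}}

```text
time_s: 39.47
tcp_pos: [469.5, -385.9, 12.2]
tcp_rot: [0.0, 0.838, 0.545, -0.0]
contact_force: [0.4, 0.2, 0.6]
grip_width: 0.762
```

Request:
{"method": "arm_command", "body": {"moves": [[[0,0,0,0,0,0,120],[0,0,0,0,0,0,150],[0,0,0,0,0,0,165],[0,0,0,0,0,0,175],[0,0,0,0,0,0,185],[0,0,0,0,0,0,200],[0,0,0,0,0,0,225],[0,0,0,0,0,0,225]]]}}

```text
time_s: 40.13
tcp_pos: [469.5, -385.9, 12.8]
tcp_rot: [0.0, 0.838, 0.545, 0.0]
contact_force: [-0.2, 1.6, 5.6]
grip_width: 0.233
```

Request:
{"method": "arm_command", "body": {"moves": [[[0,0,0,0,0,0,225],[0,0,0,0,0,0,225],[0,0,0,0,0,0.008,225],[0,0,0,0,0,0.02,225],[0,0,0,0,0,0.04,225],[0,0,0,0,0,0.06,225],[0,0,0,0,0,0.075,225],[0,0,0,0,0,0.08,225]]]}}

```text
time_s: 40.8
tcp_pos: [470.6, -387.2, 95.8]
tcp_rot: [0.003, 0.838, 0.545, 0.0]
contact_force: [-0.4, 0.2, -1.2]
grip_width: 0.236
```

```bash
python3 - <<'E'
from fit import *
s=monitor.sense(); print(s['tcp_pos'],s['tcp_rot'],s['contact_force'],s['grip_width'])
h=s['tcp_pos'][2]-12.5
MOD["l2"]=lambda b:[bx(86,132,4+h,9+h)]
v=[grab("top"),grab("side")]
for t in(75,100,130): print([fit([x],"l2",(469.5,-386,.19),t) for x in v])
save("k3.png",cv2.resize(v[1][0][270:410,280:430],(640,600)))
E
```

```text
[ 470.60989654 -387.23775938   95.8441148 ] [2.60179732e-03 8.38318825e-01 5.45173987e-01 3.20828013e-04] [-0.39323859  0.24678167 -1.15475095] 0.2363870023814662
[(array([ 435.5, -363.7]), np.float64(-27.09), array([0.4])), (array([ 469.1, -388.5]), np.float64(11.6), array([0.307]))]
[(array([ 417.4, -373.3]), np.float64(10.17), array([0.43])), (array([ 469.7, -388.6]), np.float64(11.68), array([0.327]))]
[(array([ 464.8, -402. ]), np.float64(18.72), array([0.96])), (array([ 469.9, -387.8]), np.float64(11.66), array([0.361]))]
```

View pics/k3.png

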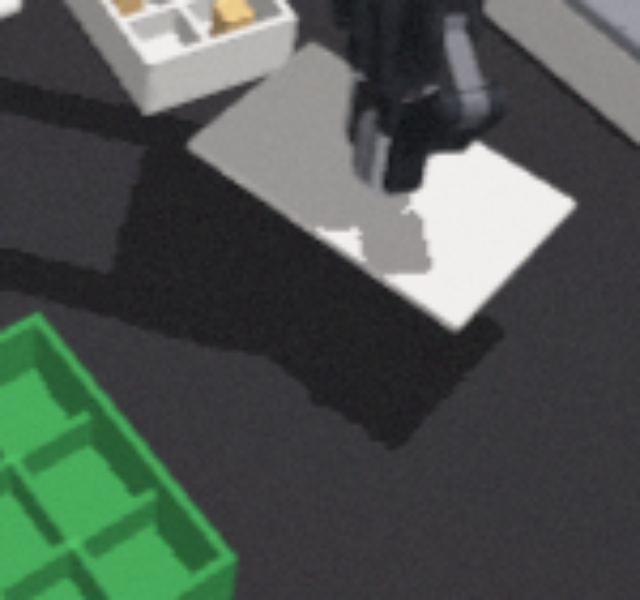

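The lid hangs level from the gripper, with corners at crop (188,147), (316,42), (577,204) and (458,330). I'll compute its in-hand pose.

```bash
python3 - <<'E'
from fit import *
_,K,E=grab("side"); s=monitor.sense(); print(s['tcp_pos'])
c=np.array([[188,147],[316,42],[577,204],[458,327]])/[640/150,600/140]+[280,270]-.5
P=unproj(c,90,K,E)[:,:2]; print(P.round(1),P.mean(0))
e=lambda a,b:(P[b]-P[a],np.linalg.norm(P[b]-P[a]))
for a,b,off in((0,1,0),(3,2,0),(0,3,90),(1,2,90)):
    d,L=e(a,b); print(a,b,L.round(1),(np.degrees(np.arctan2(d[1],d[0]))+off).round(1))
(x,y),(w,h),a=cv2.minAreaRect(P.astype(np.float32)); print(x,y,w,h,a)
E
```

```text
[ 469.44980572 -385.89090976   92.63436955]
[[ 413.9 -333.7]
 [ 500.8 -316.9]
 [ 525.1 -444.6]
 [ 441.3 -460.2]] [ 470.27498921 -388.83146332]
0 1 88.5 10.9
3 2 85.3 10.5
0 3 129.5 12.2
1 2 130.0 10.8
469.6898193359375 -389.09564208984375 88.54927062988281 130.0318603515625 10.93674087524414
```

Request:
{"method": "arm_command", "body": {"moves": [[[0,0,-3.5,0.008,0.03,0,225],[0,0,-7,0.017,0.065,0,225],[0,0,-10.5,0.026,0.1,0,225],[0,0,-14,0.035,0.135,0,225],[0,0,-17.5,0.044,0.17,0,225],[0,0,-21,0.0522,0.2002,0,225],[0,0,-21,0.0522,0.2002,0,225],[0,0,-21,0.0522,0.2002,0,225]]]}}

```text
time_s: 41.62
tcp_pos: [521.1, -183.4, 91.0]
tcp_rot: [-0.001, 0.923, 0.385, -0.001]
contact_force: [-0.5, -1.5, -0.3]
grip_width: 0.237
```

Request:
{"method": "arm_command", "body": {"moves": [[[0,0,0,0,0,-0.01,225],[0,0,0,0,0,-0.02,225],[0,0,0,0,0,-0.03,225],[0,0,0,0,0,-0.037,225],[0,0,0,0,0,-0.041,225],[0,0,0,0,0,-0.043,225],[0,0,0,0,0,-0.043,225],[0,0,0,0,0,-0.043,225]]]}}

```text
time_s: 42.28
tcp_pos: [521.7, -186.0, 49.3]
tcp_rot: [0.0, 0.924, 0.383, 0.0]
contact_force: [0.0, -0.3, -0.4]
grip_width: 0.235
```

```bash
python3 - <<'E'
from fit import *
s=monitor.sense(); print(s['tcp_pos'],s['contact_force'])
h=s['tcp_pos'][2]-12.5; v=grab("side")
MOD["l2"]=lambda b:[bx(86,132,4+h,9+h),bx(84,130,0,34)]
im=cv2.resize(v[0][215:365,270:400],(520,600),interpolation=cv2.INTER_CUBIC)
for p,hh,col in(((521.6,-185.7,-.1745),[bx(86,132,4+h,9+h)],(255,0,0)),((521.6,-186.1,-.1745),[bx(84,130,0,34)],(0,255,0))):
    c,s_=np.cos(p[2]),np.sin(p[2]); u=proj(hh[0]@np.array([[c,s_,0],[-s_,c,0],[0,0,1]])+[p[0],p[1],0],*v[1:]); u=(u-[270,215]+.5)*4
    cv2.polylines(im,[cv2.convexHull(u.astype(np.float32)).astype(int)],True,col,1)
save("k4.png",im); cv2.imwrite("raw.png",v[0][:,:,::-1])
E
```

```text
[ 521.69314678 -185.96754524   49.34711541] [ 0.01914949 -0.26290255 -0.35539036]
```

View pics/k4.png

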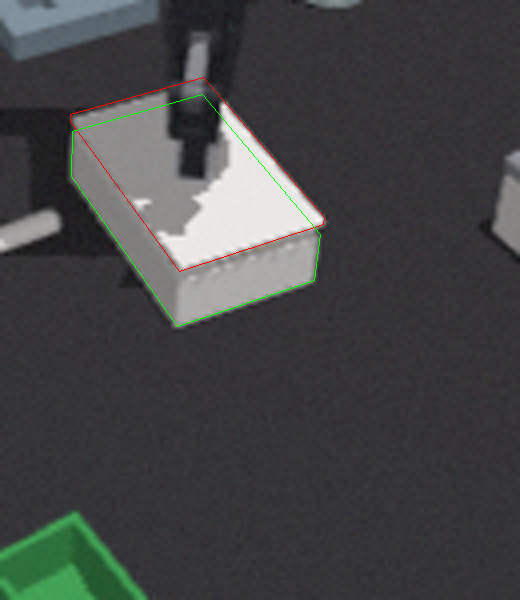

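The lid and box outlines coincide with the predictions (lid corners (72,115), (325,220), (180,270)). Lowering it onto the rim.

Request:
{"method": "arm_command", "body": {"moves": [[[0,0,0,0,0,-0.001,225],[0,0,0,0,0,-0.002,225],[0,0,0,0,0,-0.003,225],[0,0,0,0,0,-0.004,225],[0,0,0,0,0,-0.005,225],[0,0,0,0,0,-0.0055,225],[0,0,0,0,0,-0.0055,225]]]}}

```text
time_s: 42.92
tcp_pos: [521.5, -185.5, 43.6]
tcp_rot: [-0.0, 0.924, 0.383, -0.0]
contact_force: [-0.6, 1.1, -2.3]
grip_width: 0.236
```

Request:
{"method": "arm_command", "body": {"moves": [[[0,0,0,0,0,-0.0005,225],[0,0,0,0,0,-0.001,225],[0,0,0,0,0,-0.0015,225],[0,0,0,0,0,-0.0015,225]]]}}

```text
time_s: 43.25
tcp_pos: [521.7, -185.7, 42.8]
tcp_rot: [0.0, 0.924, 0.383, 0.0]
contact_force: [-1.3, 1.8, 3.5]
grip_width: 0.232
```

Request:
{"method": "arm_command", "body": {"moves": [[[0,0,0,0,0,-0.0005,225],[0,0,0,0,0,-0.001,225],[0,0,0,0,0,-0.001,225],[0,0,0,0,0,-0.001,225]]]}}

```text
time_s: 43.58
tcp_pos: [521.7, -185.7, 42.7]
tcp_rot: [0.0, 0.924, 0.383, 0.0]
contact_force: [-4.0, 2.0, 12.1]
grip_width: 0.232
```

Request:
{"method": "arm_command", "body": {"moves": [[[0,0,0,0,0,0.0005,215],[0,0,0,0,0,0.0005,190],[0,0,0,0,0,0.0005,150],[0,0,0,0,0,0.0005,110],[0,0,0,0,0,0.0005,80],[0,0,0,0,0,0.0005,60],[0,0,0,0,0,0.01,60],[0,0,0,0,0,0.03,60]]]}}

```text
time_s: 44.25
tcp_pos: [519.8, -184.7, 69.6]
tcp_rot: [-0.002, 0.924, 0.383, -0.002]
contact_force: [-0.2, 0.2, -0.4]
grip_width: 0.767
```

Request:
{"method": "arm_command", "body": {"moves": [[[0,0,0,0,0,0.04,60],[0,0,0,0,0,0.08,60],[0,0,0,0,0,0.12,60],[0,0,0,-0.03,0.03,0.14,60],[0,0,0,-0.05,0.06,0.14,60],[0,0,0,-0.06,0.1,0.14,60],[0,0,0,-0.06,0.14,0.14,60],[0,0,0,-0.06,0.14,0.14,60]]]}}

```text
time_s: 44.92
tcp_pos: [460.0, -39.6, 212.4]
tcp_rot: [-0.001, 0.923, 0.385, 0.001]
contact_force: [0.1, -1.4, 0.5]
grip_width: 0.76
```

```bash
python3 - <<'E'
from fit import *
v=[grab("top"),grab("side")]; print(monitor.sense()['tcp_pos'])
for t in(90,100): print([fit([x],"lidon",(521.6,-186,-.17),t) for x in v])
# height check of plate & yaw: plate-only alternatives
for dz in(0,3,6):
    MOD["x"]=lambda b:[bx(84,130,0,34),bx(86,132,34+dz,39+dz),cyl(11,39+dz,65+dz)]
    print(dz,fit([v[1]],"x",(521.6,-186,-.17),95))
D=np.load("side0.npz"); d=cv2.absdiff(cv2.GaussianBlur(D['f'],(5,5),0),cv2.GaussianBlur(v[1][0],(5,5),0)).max(2)>40
n,l,st,c=cv2.connectedComponentsWithStats(d.astype(np.uint8)); print([(s[:2]+s[2:4]//2).tolist()+[s[4]] for s in st[1:] if s[4]>8])
E
```

```text
[461.6066955  -44.38249022 212.25824849]
[(array([ 522.4, -182.7]), np.float64(-10.21), array([0.305])), (array([ 521.2, -187. ]), np.float64(-9.87), array([0.023]))]
[(array([ 523.2, -180.7]), np.float64(-10.72), array([0.282])), (array([ 521.9, -186.5]), np.float64(-9.93), array([0.019]))]
0 (array([ 521.5, -186.6]), np.float64(-10.21), array([0.021]))
3 (array([ 520.4, -187.8]), np.float64(-10.27), array([0.023]))
6 (array([ 519.3, -188.8]), np.float64(-10.71), array([0.047]))
[[22, 28, np.int32(2119)], [62, 30, np.int32(492)], [62, 15, np.int32(586)], [238, 77, np.int32(6066)], [46, 48, np.int32(104)], [73, 104, np.int32(41)], [52, 153, np.int32(3311)], [4, 146, np.int32(147)], [21, 162, np.int32(195)], [258, 170, np.int32(34)], [279, 192, np.int32(39)], [264, 196, np.int32(41)], [286, 200, np.int32(38)], [44, 213, np.int32(99)], [271, 204, np.int32(42)], [34, 213, np.int32(93)], [51, 220, np.int32(68)], [279, 213, np.int32(46)], [215, 225, np.int32(346)], [27, 229, np.int32(41)], [26, 236, np.int32(60)], [38, 236, np.int32(11)], [319, 258, np.int32(1023)], [20, 243, np.int32(97)], [317, 255, np.int32(91)], [78, 273, np.int32(9)], [89, 300, np.int32(226)], [363, 343, np.int32(2927)], [3, 320, np.int32(93)], [16, 338, np.int32(282)]]
```

The lid is seated: the press to 12 N gave no further drop, and the silhouette fits best at dz=0. One difference region lies at the dish, possibly an arm shadow. I'll move the arm away and recheck.

Request:
{"method": "arm_command", "body": {"moves": [[[0,0,0,0,-0.04,0,60],[0,0,0,0,-0.08,0,60],[0,0,0,0,-0.12,0.01,60],[0,0,0,0,-0.16,0.02,60],[0,0,0,0,-0.2,0.03,60],[0,0,0,0,-0.24,0.04,60],[0,0,0,0,-0.28,0.05,60],[0,0,0,0,-0.31,0.05,60]]]}}

```text
time_s: 45.68
tcp_pos: [460.9, -361.8, 263.4]
tcp_rot: [0.002, 0.924, 0.382, 0.0]
contact_force: [0.7, 0.2, 0.2]
grip_width: 0.764
```

```bash
python3 - <<'E'
from fit import *
v=dict(top=grab("top"),side=grab("side"))
for n in v:
    D=np.load(n+"0.npz"); a,b=[cv2.GaussianBlur(x,(5,5),0) for x in(D['f'],v[n][0])]; d=cv2.absdiff(a,b).max(2)>40
    m,l,st,c=cv2.connectedComponentsWithStats(d.astype(np.uint8)); print(n,[[int(x) for x in s] for s in st[1:] if s[4]>15])
print(fit([v["top"]],"lidon",(521.6,-186,-.17),100))
E
```

```text
top [[436, 163, 43, 26, 672], [231, 189, 7, 7, 30], [234, 189, 270, 222, 14906], [438, 189, 56, 37, 1237], [246, 191, 6, 7, 33], [228, 203, 7, 7, 35], [243, 206, 6, 6, 29], [258, 208, 6, 7, 32], [312, 209, 40, 26, 257], [325, 221, 8, 8, 51], [339, 239, 8, 5, 29], [359, 238, 10, 9, 30], [364, 244, 6, 7, 23], [202, 261, 78, 78, 3114], [309, 264, 5, 10, 38], [0, 287, 16, 32, 332], [402, 292, 11, 8, 51], [1, 301, 120, 119, 6364], [2, 333, 8, 6, 32], [202, 358, 31, 45, 684], [236, 366, 15, 11, 98], [0, 370, 4, 23, 63], [266, 378, 29, 24, 100], [231, 384, 22, 21, 239], [0, 409, 14, 11, 85]]
side [[31, 0, 25, 32, 639], [31, 0, 116, 224, 15684], [285, 0, 156, 202, 11378], [59, 30, 14, 8, 77], [43, 32, 24, 13, 129], [372, 179, 9, 14, 87], [276, 189, 6, 7, 32], [261, 193, 7, 6, 35], [283, 197, 7, 8, 45], [38, 199, 12, 31, 92], [268, 201, 7, 8, 41], [23, 205, 17, 28, 168], [49, 211, 3, 14, 23], [275, 210, 8, 8, 47], [361, 223, 17, 17, 111], [288, 237, 63, 42, 1085], [312, 250, 11, 11, 82], [16, 262, 4, 13, 29], [77, 268, 30, 23, 268], [250, 275, 14, 7, 48], [309, 277, 14, 8, 55], [72, 287, 25, 42, 227], [319, 309, 87, 69, 2934], [0, 310, 5, 6, 23], [0, 331, 39, 16, 246]]
(array([ 522.5, -184.7]), np.float64(-10.31), array([0.034]))
```

With the arm away, the dish, stand, tongs and beaker show no difference. The only change on the marker is a mid-barrel patch with its ends unchanged, which points to arm shadow. The mould's five differences are the emptied cavities. Handing in.

```bash
python3 -c "
from h import *
print(workorder.hand_in())"
```

```text
the job is handed in; nothing more can be done
None
```

The job is finished and handed in at about 46 s of the 210 s allowed. All five blocks present (block3 was absent) went from the mould into their own box compartments with the steel tongs. I then stood the tongs back in their stand, put the lid on, and moved the gripper clear.

**Last checks:**
- **Blocks:** the last picture before the lid went on showed all five upright, one to a compartment.
- **Lid:** it went down without side force and stopped at the expected height. A 12 N press moved it no further, and the side-view outline fits a seated lid at yaw about -10°, matching the box. The lid-on-box fit put the lid about 2 mm apart between the top and side cameras, which is within the calibration.
- **Tongs:** they are standing in the well, and the side view of that area matches the first picture.
- **Other things:** the dish, beaker and stand show no change. One small patch in the middle of the marker's barrel changed while its ends did not. I took it for arm shadow, but had no pictures left to view it closely.

Two mid-run alarms came to nothing. One mould fit disagreed because the tongs were blocking the view, and one apparent change at the dish went away once the arm moved off. I saw no knock to the mould or the lid.

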